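# Feel out a jig gap with the taper gauge and set the stop

### The arm

A 6-joint arm with a two-finger parallel gripper is mounted at the origin on a cart in front of the work surface, level with it; the furniture and walls round the work are solid. World frame = base frame: x ahead of the robot, y to its left, z up, the work surface at z = 0. Lengths are in m, angles in degrees, forces in N, time in s.
With the tool pointing down it reaches from about 0.375 to 0.975 m from the base axis. Payload 3.8 kg.
Tool frame: the origin (TCP) lies on the centre line of the jaws, within the pads' length; the fingertips stand arm.tip_extent ahead of it and the grasp point (between the pads) lies 8 mm behind it (arm.tip_extent is the distance from the TCP to the fingertips, in m); z points along the fingers, y is the line along which they close (so a half turn about z gives the same grasp; the last joint's range is limited). The gripper opens to 88 mm and grips with 3 to 60 N. Pads are 18 mm wide; open, the fingers measure 123 mm over their backs; the gripper's body (75 mm by 187 mm) begins 45 mm behind the grasp point.
Start: joints at [62.229, 15.12, 91.902, -0, 72.978, -2.114], TCP at [0.292, 0.608, 0.218] pointing down, gripper open.
Joint ranges: [-150.88, 150.88], [-54.13, 125.18], [17.81, 147.31], [-75.09, 255.09], [0, 152.58], [-146.25, 146.25]. Speed limits (degrees/s): [147.25, 147.25, 180, 180, 180, 180].

### API

Orientations are given as [roll, pitch, yaw] about the fixed x, y, z axes, in that order (R = Rz(yaw) Ry(pitch) Rx(roll)).
In Python, from bench import readout, snapshot, calibration, order, arm gives the robot as it stands. The module is installed in compiled form; this text tells all that it offers.
- The arm moves only by the tool carry_out, never from a script. Its argument "moves" is a list of rows, each an object of numbers: "ax", "ay", "az": the turn, a rotation vector about the tool's x, y, z in rad; "tx", "ty", "tz": the shift along the tool's x, y, z in m; "gripper": the closure, from -1 (fully open) to 1 (shut), so that 0 is half open. In form: [{"ax": .., "ay": .., "az": .., "tx": .., "ty": .., "tz": .., "gripper": ..}, ...]. A call has 1 to 5 rows; each row shifts and turns the commanded pose from where the row before left it, along the tool's axes as they then stand; what a row does not reach is not made up. A row lasts 1/12 s, in which the tool goes at most 41.7 mm and 7.16 degrees, less where a joint would pass 70% of its speed; a pose out of reach is approached as far as the arm can. A call with a gripper value outside its range is refused whole. The fingers move at their own pace and stop on an object; "force" is the grip in N (left out, the last holds). Time passes only in rows, so rows that do not move let the fingers close. It gives the time, the measured TCP pose, the force, the opening and the grip force at its end, in the units of the state.
- readout.state(): the state, without advancing time (a new reading comes with each control period).
- snapshot(name): name is "scene" or "top" or "wrist"; returns (picture, depth): 420x560x3 uint8, blue, green, red; 420x560 float32, m along the optical axis (not along the pixel's ray), 0 where there is no reading.
- calibration(name): a dict with "fx", "fy", "cx", "cy" (pixels), "rvec" (rotation vector, rad) and "tvec" (3), from world to camera coordinates, as OpenCV has them. Camera axes: x right, y down, z forward; pixel columns grow to the right and rows downward; lengths in m; the calibration is good to about 2 mm. A picture is of the moment at which its call begins: read the wrist's pose just before it. calibration takes no time and is no camera call; for the wrist camera it gives the pose at the moment of the call.
- order.close_job(): hands the job in; it is judged then, once.
The state is a dict: "time_s": time; "qpos": joint angles; "qd": joint speeds; "effort": joint torques, N m; "ee_pos": TCP position; "tcp_rot": TCP orientation; "ft_force": force on the tool from outside, world axes, zero at the start; "torque": the same for the moment, N m; "finger_gap": opening from 0.0 (shut) to 1.0 (fully open); "gripper_force": force on a finger pad.
Only numpy, scipy, OpenCV 4.12 (cv2) and the standard library are available. Lean on these libraries where they do the work, as an engineer would, in place of code of your own. Each camera call takes 0.05 s, during which the arm holds its last target. There are 200 camera calls.

### The job

Measure the gap between the two steel cheeks of the setting jig: slide the taper gauge flat along the jig's bed, thin end first and straight side against the fixed cheek, into the gap until you feel it just snug between both cheeks, without forcing the cheek out of its setting. Leave the gauge there and bring the sliding stop up against its handle end, so that the reading is kept.

Things in the scene. Friction and masses are not known exactly. Their poses are not given: they have to be found in the camera images.
- gap_jig: Setting jig, fixed: aluminium bed with two steel cheeks at one end, a sliding stop at the other. Frame: x into the gap, z up; origin on the table under the gap's mouth, in the fixed cheek's face. Bed top at z = 15 mm, x -215 to 52; long part y -16 to 40 mm. Both cheeks: x 0 to 42, 34 mm above the bed; fixed cheek on the y < 0 side (face at y = 0), adjustable cheek opposite.
- fixed_lip (a point): Lower mouth edge of the fixed cheek: on its face (jig y = 0), at the mouth (jig x = 0), at bed height. The cheek extends to jig -y and +x from here. Axes as the jig's.
- cheek_lip (a point): Lower mouth edge of the adjustable cheek (the block with a round knurled screw on top): on its face, at the mouth, at bed height. Gap between the lips 11 to 19 mm, different each time. The cheek can slide along jig y but is held by friction (about 14 N) and must stay as set. Axes as the jig's.
- gauge_grip (a point): Centre, 18 mm above the underside, of the handle of the loose steel taper gauge (0.28 kg), lying ready the right way up. Handle 50 long, 24 wide, 36 mm high. x to the thin end, z up. A wedge 24 mm high runs 90 mm on in +x: straight side at y = -12 mm; sloping side (+y) falls 1 in 6, from 23 mm thick at the handle to 8 mm at the thin end (last 3 mm bevelled to 5 mm).
- gauge_tip (a point): Thin end of the gauge, on its underside, 115 mm from the handle's centre. Axes as the gauge's.
- gauge_side (a point): Point on the wedge's straight side (gauge x = 70, y = -12 mm, 12 mm above the underside), axes as the gauge's: y points into the wedge.
- gauge_slope (a point): Point on the wedge's sloping side (gauge x = 70, y = 3.5 mm, 12 mm above the underside). Its x runs along the slope to the thin end, its y stands square out of the sloping face.
- gauge_butt (a point): Centre of the flat end of the handle, away from the wedge (gauge x = -25 mm), 10 mm above the underside.
- stop_face (a point): Front of the sliding stop, a 30 x 44 x 20 mm dark block on the bed's centre line (jig y = 12 mm), 10 mm above the bed; it faces jig +x, toward the gap. Axes as the jig's.
- stop_grip (a point): Centre of the stop's black upright finger grip (18 mm along jig x, 22 mm along jig y, 40 mm high, from 18 to 58 mm above the bed), 19 mm behind the stop's face. The stop slides along jig x only and stays where it is left (friction about 2 N).

How it is judged:
By the outcome, as a careful person would: the job done as asked, in the order asked, and still so for the second after the job is handed in, with the robot touching nothing.
It also fails if it takes over 58 s, if anything falls off the work surface, if the arm or the gripper's body presses on something with over 40 N, if the wrist force passes 120 N, or if a joint passes its speed limit or range.

## Working session

There is one attempt and no reset: what is moved stays moved. The work goes in short steps, Python scripts to look and compute and a tool call to move; the robot and the scene stay as the last step left them, time stands still between calls to the robot, and variables do not carry over. Pictures are saved under pics/ and viewed, at most 10 in all, crops included, and the job is handed in when it is done.

Besides the shell and the picture viewer there is one more tool, called after ">>>" as name(argument=value, ...), one argument or row to a line, values as JSON. carry_out: Moves the arm, as the interface text tells. Its arguments: {"type":"object","properties":{"moves":{"type":"array"},"force":{"type":"number"}},"required":["moves"]}

```bash
mkdir -p pics; cat > h.py <<'E'
import numpy as np, cv2
from bench import readout, snapshot, calibration, order, arm
def cloud(name):
    c=calibration(name); p,d=snapshot(name)
    R=cv2.Rodrigues(np.array(c["rvec"],float))[0]; t=np.array(c["tvec"],float).ravel()
    v,u=np.mgrid[0:d.shape[0],0:d.shape[1]]
    P=np.stack([(u-c["cx"])/c["fx"]*d,(v-c["cy"])/c["fy"]*d,d],-1)
    W=(P-t)@R; W[d==0]=np.nan
    return p,d,W,c
E
python3 - <<'E'
from h import *
s=readout.state(); print(s, arm.tip_extent)
for n in ("top","scene"):
    p,d,W,c=cloud(n); cv2.imwrite(f"pics/{n}0.png",p); np.savez(f"{n}0.npz",p=p,W=W)
    print(n,c)
E
```

```text
{'time_s': 0.0, 'qpos': array([ 6.22279991e+01,  1.51696478e+01,  9.19786952e+01, -9.93797687e-04,
        7.29787094e+01, -2.11448766e+00]), 'qd': array([ 0.02571237, -0.04856579,  0.03046767,  0.05029005, -0.00479433,
       -0.02479364]), 'effort': array([-2.35330444e-03, -5.02126479e+01, -3.56863868e+01,  7.27560511e-02,
        2.96095444e-02, -1.90558421e-04]), 'ee_pos': array([0.29193175, 0.60778017, 0.21710643]), 'tcp_rot': array([-1.79872999e+02, -3.73879933e-03,  1.54342775e+02]), 'ft_force': array([-0.17471877,  0.89521499,  0.53014449]), 'torque': array([-0.05689609,  0.04272309,  0.04655722]), 'gripper_force': 0.0, 'finger_gap': 0.999329107799643} 0.011
top {'fx': 452.13251365638166, 'fy': 452.13251365638166, 'cx': 282.47891864010876, 'cy': 211.84248347737486, 'rvec': array([ 2.15312318, -2.11284436,  0.23197783]), 'tvec': array([0.06761151, 0.57114487, 1.04631398])}
scene {'fx': 452.78484103027915, 'fy': 452.78484103027915, 'cx': 279.42964387596186, 'cy': 208.5873233862733, 'rvec': array([ 2.31799054, -0.47498986,  0.22364799]), 'tvec': array([-0.45417951,  0.2488566 ,  0.752464  ])}
```

View pics/top0.png

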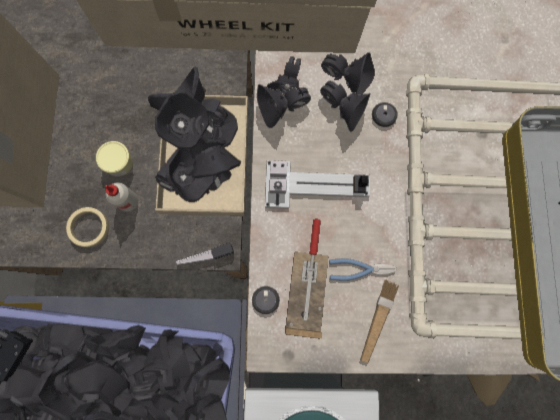

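The top view shows the jig at px (265–370, 160–210), with the cheeks at the left end and the stop at about (361, 183). The gauge lies at (178–232, 245–265), handle to the right and thin end to the left.

```bash
python3 - <<'E'
from h import *
z=np.load("top0.npz"); p,W=z["p"],z["W"]
a=cv2.resize(p[150:220,255:380],None,fx=6,fy=6,interpolation=cv2.INTER_CUBIC)[:, :750]
b=cv2.resize(p[235:275,165:290],None,fx=6,fy=6,interpolation=cv2.INTER_CUBIC)[:180]
cv2.imwrite("pics/crop0.png",np.vstack([a,b]))
def show(v,u): print((u,v),np.round(W[v,u],3))
for v,u in [(183,361),(183,320),(175,320),(193,320),(183,335),(165,270),(165,285),(205,270),(205,285),(188,278),(178,278),(183,294),(252,222),(256,205),(262,183),(270,205),(240,205),(280,240),(150,320)]: show(v,u)
# gauge points : local ROI heights
r=W[240:270,172:240]; m=(r[...,2]>np.nanmedian(r[...,2])+0.012)
print(m.sum(),np.nanmedian(r[...,2]))
print((r[::2,::3,2]*1000).astype(int))
print((W[156:214:3,260:376:4,2]*1000).astype(int))
E
```

```text
(361, 183) [ 0.643 -0.112  0.067]
(320, 183) [ 0.655 -0.017  0.014]
(320, 175) [ 0.676 -0.017  0.014]
(320, 193) [ 0.628 -0.017  0.016]
(335, 183) [ 0.655 -0.056  0.016]
(270, 165) [0.69  0.111 0.046]
(285, 165) [0.69  0.074 0.048]
(270, 205) [0.594 0.109 0.015]
(285, 205) [0.595 0.071 0.017]
(278, 188) [0.629 0.09  0.055]
(278, 178) [0.665 0.09  0.016]
(294, 183) [0.654 0.049 0.012]
(222, 252) [0.471 0.223 0.036]
(205, 256) [0.462 0.265 0.022]
(183, 262) [0.446 0.318 0.023]
(205, 270) [ 0.477  0.381 -0.802]
(205, 240) [0.504 0.27  0.002]
(240, 280) [ 0.438  0.232 -0.805]
(320, 150) [ 0.748 -0.019 -0.   ]
468 0.001259442155159348
[[                   3                    0                    1
                     3                    0                    1
                    -1                    1                    2
                     1                    0                    1
                     0                   -2                    0
                    -1                   -2                    1
                     2                    1                   -4
       
[... 8240 characters left out ...]
-3 15 12 17 16 13 15  1 -1  2  3  0 -2  1  0  1  0  0  5  9  7  8  7
  12 15 14  9  0]
 [ 0 -2 18 20 13 16 15 13  0  0  0  0  0  0 -1  0  2  2  0  3  1  0  1  0
   1  0  0  0  2]
 [-2  0 15 15 13 16 13 17  1  1  2  0  4  1 -2  0 -1  1  1  0  0 -1  0  0
  -1 -1  1  1  0]
 [-1  1 19 18 12  9 12 14  4  1  0  2  0 -1 -2  1  0  2  0 -1 -4  0  3  0
  -3 -1 -2  0 -2]
 [-4  4  0  0  4  6 15  9  2  0  2  1  2  0  0 -2 -2 -1  0  0  5 -2 -2  2
  -1  0  3  0  0]
 [ 1  0  0 -1  4  0  0  1  0  0  1  3  1 -1  0 -2  1  3  2 -5  1  1 -1 -1
  -3 -2 -1  3  0]
 [ 0  2 -1 -1  0  0 -1  0  0 -3 -1  0  1  0  0 -2  0  0 -1  0  3  0  0 -4
   0  3  1 -2  3]]<stdin>:11: RuntimeWarning: invalid value encountered in cast
```

View pics/crop0.png

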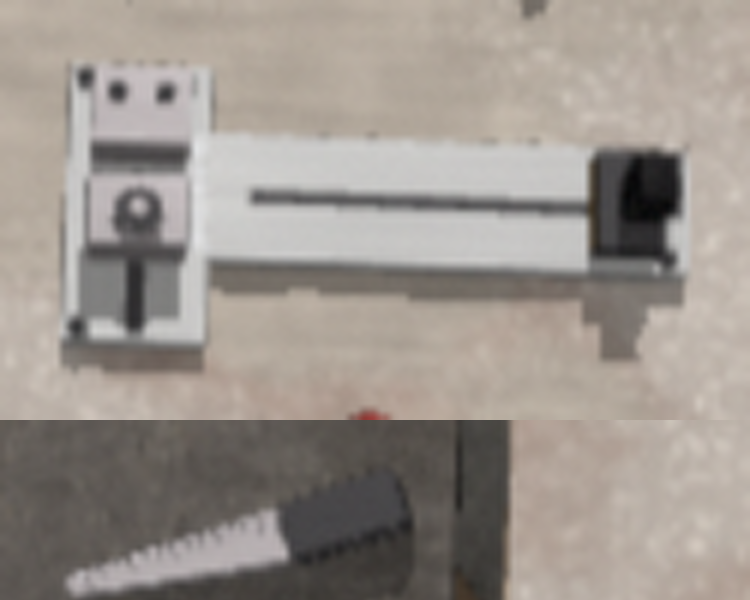

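View pics/scene0.png

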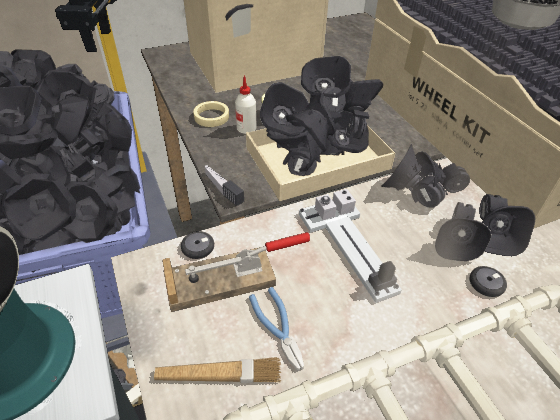

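```bash
cat > fit.py <<'E'
from h import *
from scipy.optimize import minimize
# gauge outline polygons in gauge frame (mm->m)
HAND=np.array([[-25,-12],[25,-12],[25,12],[-25,12]])/1e3
WEDGE=np.array([[25,-12],[115,-12],[115,-7],[112,-3.5],[25,11]])/1e3
def sd(poly,pts):
    c=poly.astype(np.float32).reshape(-1,1,2)*1000
    return np.array([cv2.pointPolygonTest(c,(float(x)*1000,float(y)*1000),True) for x,y in pts])/1000
def fit_gauge(W,z0,x0,box,soft=0.0007):
    """box: xmin,xmax,ymin,ymax; inside points = high, outside = near table"""
    m=(W[...,0]>box[0])&(W[...,0]<box[1])&(W[...,1]>box[2])&(W[...,1]<box[3])&(W[...,2]>z0-.006)
    P=W[m]; hi=P[:,2]-z0
    lab_h=hi>0.030; lab_w=(hi>0.017)&(hi<=0.0295); lab_0=hi<0.006
    if len(P)>9000:
        k=np.random.default_rng(0).choice(len(P),9000,False); P,lab_h,lab_w,lab_0=P[k],lab_h[k],lab_w[k],lab_0[k]
    def cost(q):
        c,s=np.cos(q[2]),np.sin(q[2]); L=(P[:,:2]-q[:2])@np.array([[c,-s],[s,c]])
        a=sd(HAND,L); b=sd(WEDGE,L); u=np.maximum(a,b)
        f=lambda d:np.clip(-d,0,.006)
        return f(a[lab_h]).sum()+f(b[lab_w]).sum()+.5*f(-u[lab_0]).sum()
    r=minimize(cost,x0,method="Nelder-Mead",options=dict(initial_simplex=np.array([x0]+[np.array(x0)+d for d in ([.008,0,0],[0,.008,0],[0,0,.1])]),xatol=1e-5,fatol=1e-7))
    return r.x,r.fun,[lab_h.sum(),lab_w.sum(),lab_0.sum()]
E
python3 - <<'E'
from fit import *
W=np.load("top0.npz")["W"]
q,f,n=fit_gauge(W,0.0,[.473,.222,np.radians(106)],(.42,.52,.17,.36))
print("gauge",q[:2],np.degrees(q[2]),f,n)
def rect(m): 
    r=cv2.minAreaRect((W[m][:,:2]*1000).astype(np.float32)); return r
x,y,z=W[...,0],W[...,1],W[...,2]
R=(x>.56)&(x<.72)&(y>-.16)&(y<.14)
print("all",rect(R&(z>.009)))
print("long",rect(R&(z>.009)&(z<.022)&(y<.04)&(y>-.08)))
m=R&(z>.009)&(z<.022)&(y<.03)&(y>-.06)
# bed edges per y bin
for s in (1,-1):
    yy=[];xx=[]
    for b in np.arange(-.06,.03,.003):
        k=m&(y>b)&(y<b+.003)
        if k.sum()>5: yy.append(b+.0015); xx.append(s*np.max(s*x[k]))
    c=np.polyfit(yy,xx,1); print("edge",np.degrees(np.arctan(c[0])),c[1])
print("fixed",rect(R&(z>.04)&(x>.67)))
print("adj",rect(R&(z>.04)&(x<.663)&(y>.05)))
print("stopgrip",rect(R&(z>.055)&(y<-.07)), "stop", rect(R&(z>.028)&(z<.05)&(y<-.07)))
E
```

```text
gauge [0.47660591 0.2239643 ] 109.5123029124921 0.07341164641679354 [np.int64(204), np.int64(251), np.int64(2087)]
all ((647.4449462890625, -10.036880493164062), (267.60595703125, 122.8805160522461), 87.48885345458984)
long ((653.97998046875, -19.982261657714844), (119.36925506591797, 57.312522888183594), 89.25171661376953)
edge 0.2076476131475675 0.6809969353347078
edge 0.8651288058509709 0.6270993707176264
fixed ((686.581298828125, 91.30364227294922), (31.77860450744629, 40.137977600097656), 0.6246224045753479)
adj ((639.1233520507812, 91.60482025146484), (29.851375579833984, 42.055137634277344), 0.8857024908065796)
stopgrip ((652.4863891601562, -119.89702606201172), (22.020980834960938, 19.012584686279297), 0.41621527075767517) stop ((652.7427368164062, -114.43508911132812), (44.59076690673828, 28.237314224243164), 0.7939496636390686)
```

```bash
cat >> h.py <<'E'
from scipy.spatial.transform import Rotation as Ro
def delta(x,y,z,yaw):
    s=readout.state(); R=Ro.from_euler("xyz",s["tcp_rot"],degrees=True); T=Ro.from_euler("xyz",[180,0,yaw],degrees=True)
    print("shift",np.round(R.inv().apply(np.array([x,y,z])-s["ee_pos"]),4),"turn",np.round((R.inv()*T).as_rotvec(),4),"t",s["time_s"])
E
python3 - <<'E'
from h import *
W=np.load("top0.npz")["W"]
def mx(a,b,c,d):
    m=(W[...,0]>a)&(W[...,0]<b)&(W[...,1]>c)&(W[...,1]<d); return np.nanmax(W[m][:,2])
print("near gauge",mx(.52,.60,.17,.28),mx(.36,.44,.17,.28),mx(.44,.6,.1,.19))
print("near jig",mx(.54,.62,-.15,.04),mx(.70,.76,-.15,.05))
delta(.4766,.224,.218,109.5)
E
```

```text
near gauge 0.1534453212494626 0.006603778796477636 0.05639776880012629
near jig 0.08755648680785667 0.010020225894119434
shift [-3.326e-01 -2.660e-01 -3.000e-04] turn [-1.900e-03  7.000e-04  7.826e-01] t 0.1
```

>>> carry_out(
  moves=[
    {"tx":-0.03,"ty":-0.024},
    {"tx":-0.03,"ty":-0.024},
    {"tx":-0.03,"ty":-0.024},
    {"tx":-0.03,"ty":-0.024},
    {"tx":-0.03,"ty":-0.024},
  ],
)

```text
schema error: expected keys ax, ay, az, tx, ty, tz, gripper
```

>>> carry_out(
  moves=[
    {"tx":-0.03,"ty":-0.024},
    {"tx":-0.03,"ty":-0.024},
    {"tx":-0.03,"ty":-0.024},
    {"tx":-0.03,"ty":-0.024},
    {"tx":-0.03,"ty":-0.024},
  ],
)

```text
schema error: expected keys ax, ay, az, tx, ty, tz, gripper
```

>>> carry_out(
  moves=[
    {"az":0.12},
    {"az":0.12},
    {"az":0.12},
    {"az":0.12},
    {"az":0.12},
  ],
)

```text
schema error: expected keys ax, ay, az, tx, ty, tz, gripper
```

```bash
python3 - <<'E'
from h import *
W=np.load("top0.npz")["W"]
W2=np.load("scene0.npz")["W"]
for V in (W,W2):
  for h in (.05,.07,.1):
    m=(V[...,0]>.40)&(V[...,0]<.62)&(V[...,1]>.15)&(V[...,1]<.30)&(V[...,2]>h); P=V[m]
    if len(P): print(h,len(P),P[P[:,0].argmin()].round(3), np.percentile(P[:,0],[1,5]).round(3))
  m=(V[...,0]>.50)&(V[...,0]<.625)&(V[...,1]>-.15)&(V[...,1]<.06)&(V[...,2]>.05); P=V[m]; print("clamp",P[:,0].max().round(3),P[P[:,0].argmax()].round(3),P[:,1].min(),P[:,1].max(),np.percentile(P[:,2],95))
E
```

```text
0.05 529 [0.568 0.269 0.051] [0.569 0.57 ]
0.07 395 [0.57  0.287 0.155] [0.571 0.573]
0.1 394 [0.57  0.287 0.155] [0.571 0.573]
clamp 0.552 [ 0.552 -0.003  0.079] -0.01095845194987606 0.01072743163504147 0.08440612672229945
0.05 653 [0.568 0.245 0.051] [0.569 0.571]
0.07 537 [0.57  0.283 0.156] [0.571 0.575]
0.1 467 [0.57  0.283 0.156] [0.571 0.574]
clamp 0.553 [ 0.553 -0.005  0.077] -0.015395271015426502 0.007307540342610145 0.08172436078857678
```

>>> carry_out(
  moves=[
    {"ax":0,"ay":0,"az":0,"tx":-0.03,"ty":-0.024,"tz":0,"gripper":-1},
    {"ax":0,"ay":0,"az":0,"tx":-0.03,"ty":-0.024,"tz":0,"gripper":-1},
    {"ax":0,"ay":0,"az":0,"tx":-0.03,"ty":-0.024,"tz":0,"gripper":-1},
    {"ax":0,"ay":0,"az":0,"tx":-0.03,"ty":-0.024,"tz":0,"gripper":-1},
    {"ax":0,"ay":0,"az":0,"tx":-0.03,"ty":-0.024,"tz":0,"gripper":-1},
  ],
)

```text
time_s: 0.52
ee_pos: [0.3756, 0.4335, 0.2177]
tcp_rot: [-179.9, -0.0, 154.4]
ft_force: [0.3, 0.2, -0.2]
finger_gap: 0.998
gripper_force: 0.0
```

>>> carry_out(
  moves=[
    {"ax":0,"ay":0,"az":0,"tx":-0.03,"ty":-0.024,"tz":0,"gripper":-1},
    {"ax":0,"ay":0,"az":0,"tx":-0.03,"ty":-0.024,"tz":0,"gripper":-1},
    {"ax":0,"ay":0,"az":0,"tx":-0.03,"ty":-0.024,"tz":0,"gripper":-1},
    {"ax":0,"ay":0,"az":0,"tx":-0.03,"ty":-0.024,"tz":0,"gripper":-1},
    {"ax":0,"ay":0,"az":0,"tx":-0.03,"ty":-0.024,"tz":0,"gripper":-1},
  ],
)

```text
time_s: 0.93
ee_pos: [0.4589, 0.2603, 0.2181]
tcp_rot: [-180.0, -0.0, 154.4]
ft_force: [0.3, -0.3, 0.8]
finger_gap: 1.001
gripper_force: 0.0
```

>>> carry_out(
  moves=[
    {"ax":0,"ay":0,"az":0.12,"tx":0,"ty":0,"tz":0,"gripper":-1},
    {"ax":0,"ay":0,"az":0.12,"tx":0,"ty":0,"tz":0,"gripper":-1},
    {"ax":0,"ay":0,"az":0.12,"tx":0,"ty":0,"tz":0,"gripper":-1},
    {"ax":0,"ay":0,"az":0.12,"tx":0,"ty":0,"tz":0,"gripper":-1},
    {"ax":0,"ay":0,"az":0.12,"tx":0,"ty":0,"tz":0,"gripper":-1},
  ],
)

```text
time_s: 1.35
ee_pos: [0.4585, 0.2617, 0.2179]
tcp_rot: [-179.9, -0.0, 119.6]
ft_force: [-0.5, -0.5, -0.2]
finger_gap: 1.005
gripper_force: 0.0
```

```bash
python3 - <<'E'
from h import *
for n in ("top0","scene0"):
  V=np.load(n+".npz")["W"]
  for a in np.arange(.18,.32,.02):
    m=(V[...,0]>.45)&(V[...,0]<.62)&(V[...,1]>a)&(V[...,1]<a+.02)&(V[...,2]>.06); P=V[m]
    if len(P): print(n,a.round(2),len(P),P[:,0].min().round(3),P[:,2].max().round(3))
p,d,W,c=cloud("wrist"); cv2.imwrite("pics/w1.png",p); np.savez("w1.npz",p=p,W=W)
from fit import fit_gauge
q,f,n=fit_gauge(W,0.0,[.4766,.224,np.radians(109.5)],(.42,.53,.16,.36)); print(q[:2],np.degrees(q[2]),f,n)
i=np.nanargmin(np.abs(W[...,2])+np.hypot(W[...,0]-.5,W[...,1]-.28)*.1); print(W.reshape(-1,3)[i])
delta(q[0],q[1],.08,np.degrees(q[2]))
E
```

```text
top0 0.24 59 0.592 0.141
top0 0.26 155 0.571 0.153
top0 0.28 181 0.57 0.173
top0 0.3 176 0.574 0.202
top0 0.32 65 0.598 0.21
scene0 0.22 4 0.618 0.13
scene0 0.24 148 0.583 0.14
scene0 0.26 199 0.57 0.158
scene0 0.28 189 0.57 0.178
scene0 0.3 298 0.58 0.208
scene0 0.32 45 0.6 0.207
[0.47729018 0.22269848] 109.53441100363045 38.01241541467587 [np.int64(6530), np.int64(272), np.int64(2180)]
[5.01526557e-01 2.79093670e-01 3.07790467e-05]
shift [-0.0433 -0.0027  0.1379] turn [-0.0009 -0.      0.1704] t 1.4
```

View pics/w1.png

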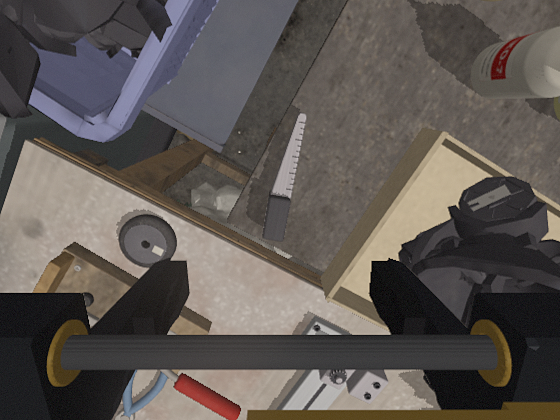

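The wrist view shows the gauge at (265–305, 115–240), thin end up-right. The straight side is on the right and the slope on the left, as expected. Some gripper pixels leaked into the fit, so I'm refitting.

```bash
sed -i 's/lab_h=hi>0.030;/lab_h=(hi>0.030)\&(hi<.045);/' fit.py; python3 - <<'E'
from fit import *
W=np.load("w1.npz")["W"].copy(); W[W[...,2]>.045]=np.nan; W[250:]=np.nan
q,f,n=fit_gauge(W,0.0,[.4766,.224,np.radians(109.5)],(.42,.53,.16,.36)); print(q[:2],np.degrees(q[2]),f,n)
delta(q[0],q[1],.1,np.degrees(q[2]))
E
```

```text
[0.47743733 0.22268785] 109.65354856535477 0.03976698384310543 [np.int64(647), np.int64(894), np.int64(7408)]
shift [-0.0434 -0.0026  0.1179] turn [-0.0009 -0.      0.1683] t 1.4
```

>>> carry_out(
  moves=[
    {"ax":0,"ay":0,"az":0,"tx":-0.022,"ty":-0.0013,"tz":0.02,"gripper":-0.2},
    {"ax":0,"ay":0,"az":0,"tx":-0.022,"ty":-0.0013,"tz":0.02,"gripper":-0.2},
    {"ax":0,"ay":0,"az":0.084,"tx":0,"ty":0,"tz":0.03,"gripper":-0.2},
    {"ax":0,"ay":0,"az":0.085,"tx":0,"ty":0,"tz":0.03,"gripper":-0.2},
    {"ax":0,"ay":0,"az":0,"tx":0,"ty":0,"tz":0.03,"gripper":-0.2},
  ],
)

```text
time_s: 1.82
ee_pos: [0.4786, 0.2224, 0.0873]
tcp_rot: [180.0, -0.0, 110.2]
ft_force: [-0.2, 0.3, -0.1]
finger_gap: 0.647
gripper_force: 0.0
```

```bash
python3 - <<'E'
from h import *
delta(.4774,.2227,.016,109.6)
E
```

```text
shift [ 0.0007 -0.0011  0.0713] turn [ 0.0007 -0.0001  0.0102] t 1.8167
```

>>> carry_out(
  moves=[
    {"ax":0,"ay":0,"az":0,"tx":0,"ty":-0.001,"tz":0.025,"gripper":-0.2},
    {"ax":0,"ay":0,"az":0,"tx":0,"ty":0,"tz":0.025,"gripper":-0.2},
    {"ax":0,"ay":0,"az":0,"tx":0,"ty":0,"tz":0.019,"gripper":-0.2},
    {"ax":0,"ay":0,"az":0,"tx":0,"ty":0,"tz":0,"gripper":0.2},
    {"ax":0,"ay":0,"az":0,"tx":0,"ty":0,"tz":0,"gripper":0.5},
  ],
)

```text
time_s: 2.23
ee_pos: [0.4761, 0.2219, 0.0182]
tcp_rot: [-179.8, 0.0, 110.4]
ft_force: [-0.3, 0.4, -0.8]
finger_gap: 0.474
gripper_force: 0.0
```

>>> carry_out(
  moves=[
    {"ax":0,"ay":0,"az":0,"tx":0,"ty":0,"tz":0,"gripper":1},
    {"ax":0,"ay":0,"az":0,"tx":0,"ty":0,"tz":0,"gripper":1},
    {"ax":0,"ay":0,"az":0,"tx":0,"ty":0,"tz":0,"gripper":1},
    {"ax":0,"ay":0,"az":0,"tx":0,"ty":0,"tz":0,"gripper":1},
    {"ax":0,"ay":0,"az":0,"tx":0,"ty":0,"tz":0,"gripper":1},
  ],
  force=25,
)

```text
time_s: 2.65
ee_pos: [0.4783, 0.2228, 0.0205]
tcp_rot: [179.9, -0.0, 110.3]
ft_force: [0.1, 0.1, -1.4]
finger_gap: 0.099
gripper_force: 0.0
```

```bash
python3 - <<'E'
from h import *
print(readout.state())
p,d,W,c=cloud("wrist"); t,_,W2,_=cloud("top"); np.savez("w2.npz",W=W); np.savez("t2.npz",W=W2)
cv2.imwrite("pics/w2.png",np.hstack([p[100:400,100:500],cv2.resize(t[210:300,160:280],(400,300))]))
E
```

```text
{'time_s': 2.65, 'qpos': array([ 2.22706884e+01,  1.12928377e+01,  1.19751604e+02, -1.53754003e-04,
        4.88446046e+01,  1.97273715e+00]), 'qd': array([ 0.03444002,  0.28742308,  0.35173085,  0.06100729,  0.03797397,
       -0.0108428 ]), 'effort': array([ 7.61928859e-04, -3.90475917e+01, -2.82163399e+01,  5.84748178e-02,
        2.85965489e-04, -1.95917666e-03]), 'ee_pos': array([0.47831515, 0.22279193, 0.02046608]), 'tcp_rot': array([ 1.79889108e+02, -3.70356695e-03,  1.10298056e+02]), 'ft_force': array([ 0.09715143,  0.10408072, -1.37309581]), 'torque': array([-0.05567406,  0.08853226, -0.05246503]), 'gripper_force': 0.0, 'finger_gap': 0.098680688511838}
```

View pics/w2.png

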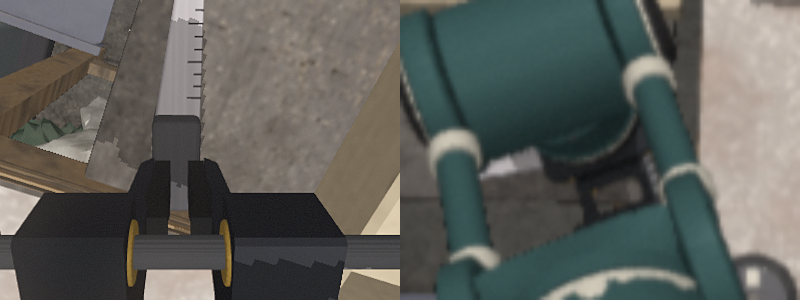

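The handle is just ahead of, or between, the fingers (handle px 152–200, finger gap 170–190). I can't tell yet, so I'm checking depth and letting the fingers settle.

>>> carry_out(
  moves=[
    {"ax":0,"ay":0,"az":0,"tx":0,"ty":0,"tz":0,"gripper":1},
    {"ax":0,"ay":0,"az":0,"tx":0,"ty":0,"tz":0,"gripper":1},
  ],
  force=25,
)

```text
time_s: 2.92
ee_pos: [0.4776, 0.2225, 0.0195]
tcp_rot: [180.0, -0.0, 110.3]
ft_force: [0.3, -1.4, 0.2]
finger_gap: 0.003
gripper_force: 0.0
```

```bash
python3 - <<'E'
from fit import *
s=readout.state(); print(s["ee_pos"],s["finger_gap"],s["gripper_force"])
p,d,W,c=cloud("wrist"); np.savez("w2.npz",W=W)
g=Ro.from_euler("xyz",s["tcp_rot"],degrees=True)
L=g.inv().apply((W-s["ee_pos"]).reshape(-1,3)).reshape(W.shape)
print("tool frame of pixels: z rows"); 
for v in range(190,320,10): print(v,[(round(1e3*L[v,u,0]),round(1e3*L[v,u,1]),round(1e3*W[v,u,2])) if np.isfinite(L[v,u,0]) else None for u in range(240,340,10)])
E
```

```text
[0.47756767 0.22245649 0.01950713] 0.0030751003010001487 0.0
tool frame of pixels: z rows
190 [(33, -21, 0), (33, -16, -1), (39, -9, 22), (39, -4, 24), (39, 1, 23), (39, 6, 24), (39, 11, 25), (32, 19, -2), (33, 24, 0), (33, 30, 0)]
200 [(27, -21, -1), (26, -16, -1), (33, -9, 22), (33, -4, 23), (34, 1, 23), (34, 6, 23), (34, 11, 23), (27, 19, -1), (27, 24, 0), (26, 30, -2)]
210 [(20, -22, -2), (21, -16, 0), (29, -9, 24), (28, -4, 23), (28, 1, 23), (28, 6, 23), (28, 11, 23), (21, 19, -1), (21, 25, 0), (20, 30, -2)]
220 [(15, -22, -1), (14, -16, -1), (26, -8, 31), (26, -3, 31), (26, 1, 31), (25, 6, 30), (25, 11, 27), None, (15, 25, 0), (15, 31, 0)]
230 [(8, -22, -1), (8, -16, -1), (22, -8, 35), (23, -3, 36), (22, 1, 35), (22, 6, 35), (22, 11, 35), (8, 19, -1), (8, 25, -1), (8, 31, -1)]
240 [(2, -22, -2), (2, -16, -1), (17, -8, 35), (17, -3, 35), (17, 1, 36), (17, 6, 34), (17, 11, 35), (2, 19, 0), (2, 25, -2), (2, 31, -1)]
250 [(-4, -22, 1), (-4, -16, 0), (12, -8, 36), (12, -3, 36), (12, 1, 35), (12, 6, 35), (11, 11, 34), (-5, 20, -2), (-4, 25, 0), (-4, 31, 0)]
260 [(-11, -23, -1), (-11, -17, -1), (10, -8, 42), (7, -4, 35), (6, 1, 35), (7, 6, 36), (11, 11, 43), (-11, 20, -1), (-11, 26, 0), (-11, 32, -1)]
270 [(-18, -23, 0), (10, -12, 52), (10, -7, 52), (8, -3, 49), (8, 1, 49), (9, 6, 49), (10, 10, 51), (9, 15, 51), (-18, 26, -1), (-17, 32, 0)]
280 [(-25, -23, -2), (10, -11, 61), (9, -7, 58), (9, -3, 58), (8, 1, 58), (8, 6, 58), (10, 10, 60), (10, 14, 60), (-25, 26, -1), (-25, 33, -1)]
290 [(10, -14, 68), (9, -11, 68), (8, -7, 66), (8, -3, 64), (5, 1, 60), (8, 5, 66), (8, 9, 65), (10, 13, 68), (-32, 27, -2), (-32, 33, -1)]
300 [(33, -9, 112), (9, -10, 75), (8, -6, 73), (8, -3, 73), (1, 1, 61), (9, 5, 74), (9, 9, 73), (34, 8, 112), (33, 11, 112), (33, 14, 111)]
310 [(34, -8, 117), (27, -7, 108), (8, -6, 80), (8, -2, 79), (9, 1, 80), (8, 5, 79), (10, 8, 82), (32, 8, 114), (34, 10, 117), (34, 13, 117)]
```

```bash
python3 - <<'E'
from h import *
W=np.load("w1.npz")["W"]
T=Ro.from_euler("xyz",[180,0,119.6],degrees=True); L=T.inv().apply((W-np.array([.4585,.2617,.2179])).reshape(-1,3)).reshape(W.shape)
for v in range(255,345,6): print(v,[tuple((1e3*L[v,u]).round().astype(int)) if np.isfinite(L[v,u,0]) else None for u in (140,160,180,375,385,400,420)])
s=readout.state(); 
W=np.load("w2.npz")["W"]; T=Ro.from_euler("xyz",s["tcp_rot"],degrees=True)
L=T.inv().apply((W-s["ee_pos"]).reshape(-1,3)).reshape(W.shape)
for v in range(250,276,2): print(v,[tuple((1e3*L[v,u]).round().astype(int)) if np.isfinite(L[v,u,0]) else None for u in range(225,310,7)])
c=calibration("wrist"); R=cv2.Rodrigues(c["rvec"])[0]; print("cam pos",-R.T@c["tvec"],"axis",R[2])
E
```

```text
255 [(np.int64(-94), np.int64(-165), np.int64(202)), (np.int64(-95), np.int64(-141), np.int64(203)), (np.int64(-102), np.int64(-123), np.int64(219)), (np.int64(-100), np.int64(120), np.int64(215)), (np.int64(-100), np.int64(132), np.int64(214)), (np.int64(-96), np.int64(147), np.int64(208)), (np.int64(-50), np.int64(127), np.int64(110))]
261 [(np.int64(-101), np.int64(-165), np.int64(201)), (np.int64(9), np.int64(-55), np.int64(-23)), (np.int64(8), np.int64(-46), np.int64(-20)), (np.int64(8), np.int64(46), np.int64(-20)), (np.int64(8), np.int64(51), np.int64(-21)), (np.int64(-107), np.int64(150), np.int64(213)), (np.int64(-35), np.int64(108), np.int64(67))]
267 [(np.int64(-118), np.int64(-174), np.int64(218)), (np.int64(10), np.int64(-52), np.int64(-30)), (np.int64(8), np.int64(-45), np.int64(-26)), (np.int64(8), np.int64(45), np.int64(-26)), (np.int64(8), np.int64(49), np.int64(-26)), (np.int64(10), np.int64(55), np.int64(-30)), (np.int64(-40), np.int64(109), np.int64(68))]
273 [(np.int64(-127), np.int64(-175), np.int64(218)), (np.int64(9), np.int64(-51), np.int64(-34)), (np.int64(7
[... 10711 characters left out ...]
 np.int64(14), np.int64(-34))]
274 [(np.int64(-20), np.int64(-32), np.int64(20)), (np.int64(-21), np.int64(-28), np.int64(21)), (np.int64(-21), np.int64(-24), np.int64(21)), (np.int64(9), np.int64(-13), np.int64(-34)), (np.int64(10), np.int64(-10), np.int64(-36)), (np.int64(9), np.int64(-7), np.int64(-35)), (np.int64(9), np.int64(-4), np.int64(-34)), (np.int64(9), np.int64(-1), np.int64(-34)), (np.int64(8), np.int64(2), np.int64(-33)), (np.int64(8), np.int64(5), np.int64(-33)), (np.int64(8), np.int64(8), np.int64(-33)), (np.int64(9), np.int64(11), np.int64(-35)), (np.int64(10), np.int64(14), np.int64(-37))]
cam pos [0.45027541 0.29780535 0.1849831 ] axis [ 0.10864614 -0.29117333 -0.95048099]
```

The depth data shows the real fingertips about 19 mm behind the reported TCP. They should be 11 mm ahead, so the reported tool frame is 30 mm too low and the fingers closed above the handle without touching it. I'll allow for this offset from here: open, go 33 mm lower, regrasp.

>>> carry_out(
  moves=[
    {"ax":0,"ay":0,"az":0,"tx":0,"ty":0,"tz":0,"gripper":-0.2},
    {"ax":0,"ay":0,"az":0,"tx":0,"ty":0,"tz":0,"gripper":-0.2},
    {"ax":0,"ay":0,"az":0,"tx":0,"ty":0,"tz":0,"gripper":-0.2},
    {"ax":0,"ay":0,"az":0,"tx":0,"ty":0,"tz":0,"gripper":-0.2},
    {"ax":0,"ay":0,"az":0,"tx":0,"ty":0,"tz":0,"gripper":-0.2},
  ],
)

```text
time_s: 3.38
ee_pos: [0.4775, 0.2224, 0.0193]
tcp_rot: [-180.0, 0.0, 110.3]
ft_force: [0.6, 0.0, 0.4]
finger_gap: 0.359
gripper_force: 0.0
```

>>> carry_out(
  moves=[
    {"ax":0,"ay":0,"az":0.01,"tx":0,"ty":0,"tz":0.01,"gripper":-0.2},
    {"ax":0,"ay":0,"az":0,"tx":0,"ty":0,"tz":0.008,"gripper":-0.2},
    {"ax":0,"ay":0,"az":0,"tx":0,"ty":0,"tz":0.008,"gripper":-0.2},
    {"ax":0,"ay":0,"az":0,"tx":0,"ty":0,"tz":0.006,"gripper":-0.2},
    {"ax":0,"ay":0,"az":0,"tx":0,"ty":0,"tz":0,"gripper":-0.2},
  ],
)

```text
time_s: 3.8
ee_pos: [0.4757, 0.2217, -0.0148]
tcp_rot: [-179.8, 0.0, 109.7]
ft_force: [-1.1, 0.1, -0.2]
finger_gap: 0.597
gripper_force: 0.0
```

>>> carry_out(
  moves=[
    {"ax":0,"ay":0,"az":0,"tx":0,"ty":0,"tz":0,"gripper":0.8},
    {"ax":0,"ay":0,"az":0,"tx":0,"ty":0,"tz":0,"gripper":0.8},
    {"ax":0,"ay":0,"az":0,"tx":0,"ty":0,"tz":0,"gripper":0.8},
    {"ax":0,"ay":0,"az":0,"tx":0,"ty":0,"tz":0,"gripper":0.8},
    {"ax":0,"ay":0,"az":0,"tx":0,"ty":0,"tz":0,"gripper":0.8},
  ],
  force=25,
)

```text
time_s: 4.22
ee_pos: [0.4777, 0.2225, -0.0121]
tcp_rot: [180.0, 0.0, 109.7]
ft_force: [-0.2, 0.4, 0.9]
finger_gap: 0.269
gripper_force: 25.0
```

>>> carry_out(
  moves=[
    {"ax":0,"ay":0,"az":0,"tx":0,"ty":0,"tz":0,"gripper":0.8},
    {"ax":0,"ay":0,"az":0,"tx":0,"ty":0,"tz":0,"gripper":0.8},
    {"ax":0,"ay":0,"az":0,"tx":0,"ty":0,"tz":-0.02,"gripper":0.8},
    {"ax":0,"ay":0,"az":0,"tx":0,"ty":0,"tz":-0.03,"gripper":0.8},
    {"ax":0,"ay":0,"az":0,"tx":0,"ty":0,"tz":-0.03,"gripper":0.8},
  ],
)

```text
time_s: 4.63
ee_pos: [0.4756, 0.2216, 0.0664]
tcp_rot: [-179.7, 0.0, 109.7]
ft_force: [1.5, 0.7, -2.9]
finger_gap: 0.271
gripper_force: 25.0
```

The gauge is held: opening 23.8 mm, weight −2.9 N. Moving over to the jig.

>>> carry_out(
  moves=[
    {"ax":0,"ay":0,"az":0,"tx":-0.0358,"ty":0.0082,"tz":-0.012,"gripper":0.8},
    {"ax":0,"ay":0,"az":0,"tx":-0.0358,"ty":0.0082,"tz":-0.012,"gripper":0.8},
    {"ax":0,"ay":0,"az":0,"tx":-0.0358,"ty":0.0082,"tz":0,"gripper":0.8},
    {"ax":0,"ay":0,"az":0,"tx":-0.0358,"ty":0.0082,"tz":0,"gripper":0.8},
    {"ax":0,"ay":0,"az":0,"tx":-0.0358,"ty":0.0082,"tz":0,"gripper":0.8},
  ],
)

```text
time_s: 5.05
ee_pos: [0.5769, 0.0663, 0.0913]
tcp_rot: [180.0, 0.0, 109.7]
ft_force: [0.3, -0.3, -2.7]
finger_gap: 0.272
gripper_force: 25.0
```

>>> carry_out(
  moves=[
    {"ax":0,"ay":0,"az":0,"tx":-0.0358,"ty":0.0082,"tz":0,"gripper":0.8},
    {"ax":0,"ay":0,"az":0,"tx":-0.0358,"ty":0.0082,"tz":0,"gripper":0.8},
    {"ax":0,"ay":0,"az":0,"tx":-0.0358,"ty":0.0082,"tz":0,"gripper":0.8},
    {"ax":0,"ay":0,"az":0,"tx":-0.0358,"ty":0.0082,"tz":0,"gripper":0.8},
    {"ax":0,"ay":0,"az":0.117,"tx":0,"ty":0,"tz":0,"gripper":0.8},
  ],
)

```text
time_s: 5.47
ee_pos: [0.6589, -0.0621, 0.091]
tcp_rot: [179.9, 0.2, 102.8]
ft_force: [0.5, 0.3, -2.8]
finger_gap: 0.271
gripper_force: 25.0
```

>>> carry_out(
  moves=[
    {"ax":0,"ay":0,"az":0.117,"tx":0,"ty":0,"tz":0,"gripper":0.8},
    {"ax":0,"ay":0,"az":0.117,"tx":0,"ty":0,"tz":0,"gripper":0.8},
    {"ax":0,"ay":0,"az":0,"tx":0,"ty":0,"tz":0,"gripper":0.8},
  ],
)

```text
time_s: 5.72
ee_pos: [0.6551, -0.0564, 0.0902]
tcp_rot: [-179.9, -0.0, 89.4]
ft_force: [-0.7, 0.5, -2.7]
finger_gap: 0.269
gripper_force: 25.0
```

```bash
python3 - <<'E'
from h import *
s=readout.state(); print(s["ee_pos"],s["tcp_rot"],s["qpos"].round(1))
p,d,W,c=cloud("wrist"); cv2.imwrite("pics/w3.png",p); np.savez("w3.npz",W=W,p=p,ee=s["ee_pos"],rot=s["tcp_rot"],K=[c["fx"],c["fy"],c["cx"],c["cy"]],rv=c["rvec"],tv=c["tvec"])
E
```

```text
[ 0.6550607  -0.05642321  0.09015695] [-1.79900538e+02 -1.06665988e-02  8.93849937e+01] [ -7.1  19.2 100.9  -0.   60.1  -6.5]
```

View pics/w3.png

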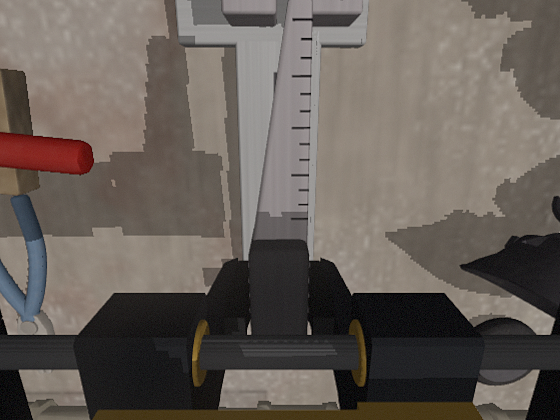

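The wrist view shows the wedge's straight side at u≈316. The cheeks are cut off at the top (rows 0–22), so I'll back off 60 mm to get the mouth and gauge in one view.

>>> carry_out(
  moves=[
    {"ax":0,"ay":0,"az":0,"tx":-0.03,"ty":0,"tz":0,"gripper":0.8},
    {"ax":0,"ay":0,"az":0,"tx":-0.03,"ty":0,"tz":0,"gripper":0.8},
    {"ax":0,"ay":0,"az":0,"tx":0,"ty":0,"tz":0,"gripper":0.8},
    {"ax":0,"ay":0,"az":0,"tx":0,"ty":0,"tz":0,"gripper":0.8},
  ],
)

```text
time_s: 6.1
ee_pos: [0.6549, -0.1171, 0.091]
tcp_rot: [-180.0, -0.0, 89.6]
ft_force: [-0.5, -0.2, -2.1]
finger_gap: 0.27
gripper_force: 25.0
```

```bash
python3 - <<'E'
from h import *
s=readout.state(); print(s["ee_pos"],s["tcp_rot"])
p,d,W,c=cloud("wrist"); np.savez("w4.npz",W=W,p=p,ee=s["ee_pos"],rot=s["tcp_rot"],K=[c["fx"],c["fy"],c["cx"],c["cy"]],rv=c["rvec"],tv=c["tvec"])
cv2.imwrite("pics/w4.png",cv2.resize(p[0:260,150:400],None,fx=2.3,fy=2.3,interpolation=cv2.INTER_CUBIC))
E
```

```text
[ 0.65486231 -0.11710988  0.09100994] [-1.79969231e+02 -5.06581083e-03  8.96448619e+01]
```

View pics/w4.png

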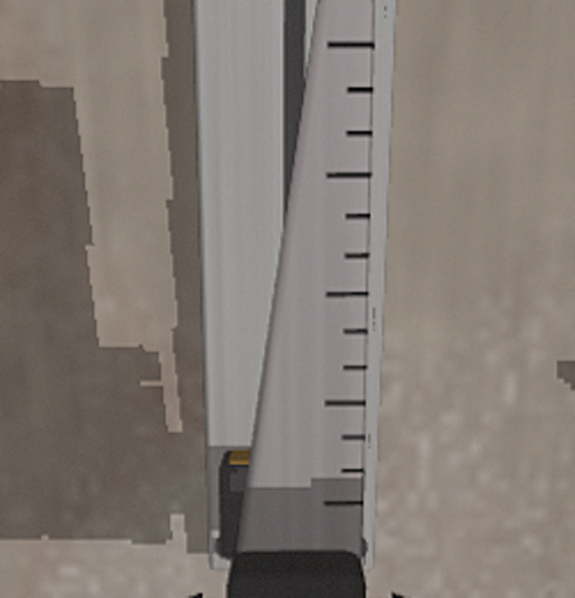

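The camera moves with the hand, so this view (bed edges, slot, straight side at crop u≈365–375) doesn't include the cheeks. It does give the gauge's straight side against the bed edges over a long run, so I'll fit those lines; the earlier view gives the mouth.

```bash
cat > lines.py <<'E'
from h import *
def proj(D,u,v,z):
    fx,fy,cx,cy=D["K"]; R=cv2.Rodrigues(D["rv"])[0]; C=-R.T@D["tv"].ravel()
    r=np.stack([(u-cx)/fx,(v-cy)/fy,np.ones(len(u))],-1)@R
    return C+r*((z-C[2])/r[:,2])[:,None]
def edge(D,rows,zlo,zhi,side,z,ulim):
    W=D["W"]; U=[];V=[]
    for v in rows:
        g=np.where((W[v,ulim[0]:ulim[1],2]>zlo)&(W[v,ulim[0]:ulim[1],2]<zhi))[0]+ulim[0]
        if len(g)>3: U.append(g.max()+.5 if side>0 else g.min()-.5); V.append(v)
    P=proj(D,np.array(U),np.array(V,float),z)
    k=np.ones(len(P),bool)
    for _ in range(4):
        c=np.polyfit(P[k,1],P[k,0],1); e=P[:,0]-np.polyval(c,P[:,1]); k=abs(e)<max(2.5*np.std(e[k]),.0002)
    return c,np.std(e[k]),k.sum()
def rep(n,c): print(n,"yaw",90-np.degrees(np.arctan(c[0][0])),"x at y=0.07: %.4f  y=-.05: %.4f"%(np.polyval(c[0],.07),np.polyval(c[0],-.05)),"sd",c[1],c[2])
E
python3 - <<'E'
from lines import *
for n,r in (("w3",range(60,200)),("w4",range(5,190))):
    D=dict(np.load(n+".npz")); zu=D["ee"][2]+.0121
    rep(n+" bed right",edge(D,r,.009,.022,1,.015,(200,400)))
    rep(n+" bed left",edge(D,r,.009,.022,-1,.015,(200,400)))
    rep(n+" gauge straight",edge(D,r,zu+.015,zu+.032,1,zu+.024,(240,345)))
    rep(n+" gauge slope",edge(D,r,zu+.015,zu+.032,-1,zu+.024,(240,345)))
    W=D["W"]; m=(W[...,2]>zu+.015)&(W[...,2]<zu+.032); m[:, :240]=0; m[:,345:]=0; print("gauge wedge top z",np.nanmedian(W[m][:,2]),"expect",zu+.024, "bed z",np.nanmedian(W[(W[...,2]>.009)&(W[...,2]<.022)][:,2]))
    print("ee",D["ee"],D["rot"])
D=dict(np.load("w3.npz")); W=D["W"]
# mouth: front of cheeks, per column lowest row with z>.03
for u in list(range(222,275,6))+list(range(320,364,6)):
    v=np.where((W[:60,u,2]>.03)&(W[:60,u,2]<.06))[0]
    if len(v): print(u,v.max(),proj(D,np.array([float(u)]),np.array([v.max()+.5]),.049).round(4), W[v.max()-3,u].round(4))
E
```

```text
w3 bed right yaw 89.32800224916343 x at y=0.07: 0.6840  y=-.05: 0.6826 sd 0.00020750429933120027 140
w3 bed left yaw 89.2623680594788 x at y=0.07: 0.6287  y=-.05: 0.6272 sd 0.00019256681342605362 140
w3 gauge straight yaw 89.78576924882627 x at y=0.07: 0.6683  y=-.05: 0.6679 sd 0.00011600023436583823 140
w3 gauge slope yaw 80.23661399894957 x at y=0.07: 0.6624  y=-.05: 0.6417 sd 0.00010837263186405549 140
gauge wedge top z 0.12534824670028277 expect 0.12625694621509267 bed z 0.014220777573913492
ee [ 0.6550607  -0.05642321  0.09015695] [-1.79900538e+02 -1.06665988e-02  8.93849937e+01]
w4 bed right yaw 89.30935431712479 x at y=0.07: 0.6840  y=-.05: 0.6825 sd 0.00019185747081381757 185
w4 bed left yaw 89.29390132512655 x at y=0.07: 0.6286  y=-.05: 0.6271 sd 0.00018911045679086128 185
w4 gauge straight yaw 89.97977102658989 x at y=0.07: 0.6677  y=-.05: 0.6676 sd 0.00011205390795928989 185
w4 gauge slope yaw 80.48454429497738 x at y=0.07: 0.6718  y=-.05: 0.6516 sd 0.00010429659378290981 185
gauge wedge top z 0.12624200168196412 expect 0.12710993537990975 bed z 0.014123644626312777
ee [ 0
[... 306 characters left out ...]
46 21 [[0.6393 0.0655 0.049 ]] [0.6386 0.0692 0.0392]
252 21 [[0.6426 0.0654 0.049 ]] [0.642  0.0689 0.0403]
258 21 [[0.6458 0.0654 0.049 ]] [nan nan nan]
264 21 [[0.6491 0.0654 0.049 ]] [0.6488 0.0689 0.04  ]
270 21 [[0.6523 0.0653 0.049 ]] [0.6522 0.069  0.0396]
320 21 [[0.6795 0.0651 0.049 ]] [0.6805 0.0688 0.0391]
326 21 [[0.6827 0.0651 0.049 ]] [0.6839 0.0688 0.039 ]
332 21 [[0.686 0.065 0.049]] [0.6873 0.0688 0.0389]
338 22 [[0.6893 0.0645 0.049 ]] [0.6911 0.0687 0.0366]
344 21 [[0.6925 0.065  0.049 ]] [0.6943 0.069  0.0378]
350 21 [[0.6958 0.0649 0.049 ]] [0.6974 0.0685 0.0398]
356 18 [[0.6989 0.0663 0.049 ]] [0.6994 0.0686 0.0461]
362 7 [[0.7018 0.0716 0.049 ]] [0.7022 0.0738 0.0467]
```

>>> carry_out(
  moves=[
    {"ax":0,"ay":0,"az":0.0124,"tx":0,"ty":-0.0033,"tz":0,"gripper":0.8},
    {"ax":0,"ay":0,"az":0,"tx":0.0275,"ty":0,"tz":0,"gripper":0.8},
    {"ax":0,"ay":0,"az":0,"tx":0.0275,"ty":0,"tz":0,"gripper":0.8},
    {"ax":0,"ay":0,"az":0,"tx":0,"ty":0,"tz":0.03,"gripper":0.8},
    {"ax":0,"ay":0,"az":0,"tx":0,"ty":0,"tz":0.03,"gripper":0.8},
  ],
)

```text
time_s: 6.57
ee_pos: [0.6558, -0.0583, 0.034]
tcp_rot: [179.6, 0.0, 89.1]
ft_force: [-0.0, 0.1, -3.4]
finger_gap: 0.269
gripper_force: 25.0
```

>>> carry_out(
  moves=[
    {"ax":0,"ay":0,"az":0,"tx":0,"ty":0,"tz":0.02,"gripper":0.8},
    {"ax":0,"ay":0,"az":0,"tx":0,"ty":0,"tz":0.004,"gripper":0.8},
    {"ax":0,"ay":0,"az":0,"tx":0,"ty":0,"tz":0,"gripper":0.8},
    {"ax":0,"ay":0,"az":0,"tx":0,"ty":0,"tz":0,"gripper":0.8},
  ],
)

```text
time_s: 6.9
ee_pos: [0.6536, -0.0604, 0.0082]
tcp_rot: [179.9, 0.0, 88.9]
ft_force: [0.4, -0.4, -2.4]
finger_gap: 0.271
gripper_force: 25.0
```

```bash
python3 - <<'E'
from lines import *
s=readout.state(); print(s["ee_pos"],s["tcp_rot"],s["ft_force"],s["torque"])
p,d,W,c=cloud("wrist"); D=dict(W=W,p=p,ee=s["ee_pos"],rot=s["tcp_rot"],K=[c["fx"],c["fy"],c["cx"],c["cy"]],rv=c["rvec"],tv=c["tvec"]); np.savez("w5.npz",**D)
zu=D["ee"][2]+.0121; r=range(60,200)
rep(" bed right",edge(D,r,.009,.022,1,.015,(180,420)))
rep(" bed left",edge(D,r,.009,.022,-1,.015,(180,420)))
rep(" gauge straight",edge(D,r,zu+.015,zu+.032,1,zu+.024,(240,345)))
rep(" gauge slope",edge(D,r,zu+.015,zu+.032,-1,zu+.024,(240,345)))
m=(W[...,2]>zu+.015)&(W[...,2]<zu+.032); m[:, :240]=0; m[:,345:]=0; m[210:]=0; print("wedge z",np.nanmedian(W[m][:,2]),zu+.024)
cv2.imwrite("pics/w5.png",p)
E
```

```text
[ 0.65358915 -0.06041484  0.00819017] [1.79947889e+02 2.62189702e-03 8.89463117e+01] [ 0.37700149 -0.40345064 -2.44711985] [-0.12584216  0.03403387 -0.013498  ]
 bed right yaw 89.30765410886929 x at y=0.07: 0.6839  y=-.05: 0.6824 sd 0.00013119750738494948 140
 bed left yaw 89.29591299251551 x at y=0.07: 0.6288  y=-.05: 0.6274 sd 0.0001330069488403116 139
 gauge straight yaw 89.30081168101896 x at y=0.07: 0.6679  y=-.05: 0.6664 sd 0.00011718358717571783 140
 gauge slope yaw 79.76133638385971 x at y=0.07: 0.6626  y=-.05: 0.6409 sd 0.00010830250184896979 140
wedge z 0.04338951867409137 0.044290167358575626
```

View pics/w5.png

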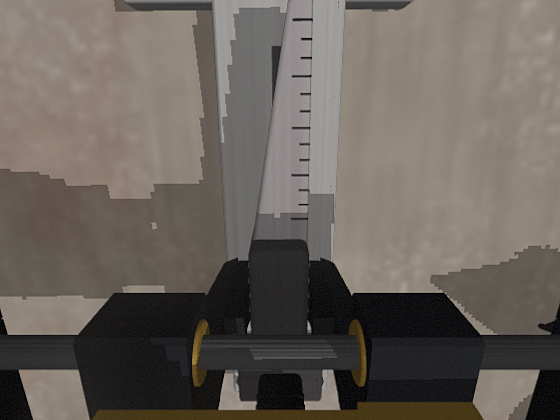

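The straight side is now parallel to the bed (89.30° for both) and about 0.5 mm clear of the fixed-cheek plane. The wrist picture shows it at u≈310–316 over the bed, with the tip toward the mouth at the top. I'm adding 0.6 mm clearance and lowering to the bed by feel.

>>> carry_out(
  moves=[
    {"ax":0,"ay":0,"az":0,"tx":0,"ty":-0.0006,"tz":0.002,"gripper":0.8},
    {"ax":0,"ay":0,"az":0,"tx":0,"ty":0,"tz":0.0018,"gripper":0.8},
    {"ax":0,"ay":0,"az":0,"tx":0,"ty":0,"tz":0,"gripper":0.8},
  ],
)

```text
time_s: 7.2
ee_pos: [0.6529, -0.0612, 0.0044]
tcp_rot: [179.9, 0.0, 88.9]
ft_force: [-0.3, -0.6, -3.2]
finger_gap: 0.271
gripper_force: 25.0
```

>>> carry_out(
  moves=[
    {"ax":0,"ay":0,"az":0,"tx":0,"ty":0,"tz":0.0006,"gripper":0.8},
    {"ax":0,"ay":0,"az":0,"tx":0,"ty":0,"tz":0,"gripper":0.8},
  ],
)

```text
time_s: 7.37
ee_pos: [0.6526, -0.0611, 0.0033]
tcp_rot: [180.0, 0.0, 88.9]
ft_force: [0.2, -0.5, -2.8]
finger_gap: 0.267
gripper_force: 25.0
```

>>> carry_out(
  moves=[
    {"ax":0,"ay":0,"az":0,"tx":0,"ty":0,"tz":0.0004,"gripper":0.8},
    {"ax":0,"ay":0,"az":0,"tx":0,"ty":0,"tz":0,"gripper":0.8},
  ],
)

```text
time_s: 7.53
ee_pos: [0.6526, -0.0611, 0.003]
tcp_rot: [180.0, 0.0, 88.9]
ft_force: [-0.9, 1.0, -1.4]
finger_gap: 0.269
gripper_force: 25.0
```

>>> carry_out(
  moves=[
    {"ax":0,"ay":0,"az":0,"tx":0,"ty":0,"tz":0.0004,"gripper":0.8},
    {"ax":0,"ay":0,"az":0,"tx":0,"ty":0,"tz":0,"gripper":0.8},
  ],
)

```text
time_s: 7.7
ee_pos: [0.6526, -0.0611, 0.0029]
tcp_rot: [180.0, 0.0, 88.9]
ft_force: [-2.5, -1.1, 3.7]
finger_gap: 0.272
gripper_force: 25.0
```

```bash
python3 - <<'E'
from h import *
for i in range(4):
    snapshot("top"); s=readout.state(); print(s["ft_force"].round(2),s["torque"].round(3),s["ee_pos"].round(4))
E
```

```text
[-3.01 -0.4   4.04] [-0.097  0.634  0.034] [ 0.6526 -0.0611  0.003 ]
[-3.1  -0.23  5.18] [-0.148  0.655  0.006] [ 0.6526 -0.0611  0.003 ]
[-3.62 -0.18  5.14] [-0.126  0.655  0.045] [ 0.6526 -0.0611  0.0029]
[-2.64 -0.88  5.75] [-0.132  0.665  0.003] [ 0.6526 -0.0611  0.003 ]
```

Bed contact: fz went from −2.8 to +5 N. I'll back up 0.4 mm, loosen the grip so the gauge settles flat, and slide in with the low grip force acting as a slip limit.

>>> carry_out(
  moves=[
    {"ax":0,"ay":0,"az":0,"tx":0,"ty":0,"tz":-0.0004,"gripper":0.8},
    {"ax":0,"ay":0,"az":0,"tx":0,"ty":0,"tz":0,"gripper":0.8},
    {"ax":0,"ay":0,"az":0,"tx":0,"ty":0,"tz":0,"gripper":0.8},
  ],
  force=6,
)

```text
time_s: 8.15
ee_pos: [0.6526, -0.0611, 0.0029]
tcp_rot: [180.0, 0.0, 88.9]
ft_force: [-2.9, -0.8, 4.9]
finger_gap: 0.271
gripper_force: 6.0
```

>>> carry_out(
  moves=[
    {"ax":0,"ay":0,"az":0,"tx":0.006,"ty":-4e-05,"tz":0,"gripper":0.8},
    {"ax":0,"ay":0,"az":0,"tx":0.006,"ty":-4e-05,"tz":0,"gripper":0.8},
    {"ax":0,"ay":0,"az":0,"tx":0.005,"ty":-4e-05,"tz":0,"gripper":0.8},
    {"ax":0,"ay":0,"az":0,"tx":0.005,"ty":-4e-05,"tz":0,"gripper":0.8},
    {"ax":0,"ay":0,"az":0,"tx":0,"ty":0,"tz":0,"gripper":0.8},
  ],
)

```text
time_s: 8.57
ee_pos: [0.6534, -0.0376, 0.003]
tcp_rot: [179.9, -0.0, 88.9]
ft_force: [0.6, 0.1, 2.6]
finger_gap: 0.276
gripper_force: 6.0
```

```bash
python3 - <<'E'
from lines import *
p,d,W,c=cloud("wrist"); s=readout.state(); print(s["ee_pos"],s["tcp_rot"],s["ft_force"].round(2),s["torque"].round(3))
D=dict(W=W,p=p,ee=s["ee_pos"],rot=s["tcp_rot"],K=[c["fx"],c["fy"],c["cx"],c["cy"]],rv=c["rvec"],tv=c["tvec"]); np.savez("w6.npz",**D)
zu=.015; r=range(70,200)
rep(" bed right",edge(D,r,.009,.022,1,.015,(180,420)))
rep(" bed left",edge(D,r,.009,.022,-1,.015,(180,420)))
rep(" gauge straight",edge(D,r,zu+.015,zu+.032,1,zu+.024,(240,345)))
for n in ("top",):
    t,_,W2,_=cloud(n); np.savez("t6.npz",W=W2,p=t)
a=cv2.resize(p[0:150,160:420],None,fx=3,fy=3,interpolation=cv2.INTER_CUBIC)
cv2.imwrite("pics/w6.png",a)
E
```

```text
[ 0.6533915  -0.03763197  0.00295046] [ 1.79925715e+02 -5.58479284e-02  8.89168209e+01] [0.42 1.2  3.89] [ 0.1   -0.078  0.009]
 bed right yaw 89.3154539724424 x at y=0.07: 0.6839  y=-.05: 0.6825 sd 0.00012512140468867952 130
 bed left yaw 89.31032134041692 x at y=0.07: 0.6289  y=-.05: 0.6274 sd 0.00012965444137512055 130
 gauge straight yaw 89.1955052127121 x at y=0.07: 0.6676  y=-.05: 0.6659 sd 0.00011609332342117019 129
```

View pics/w6.png

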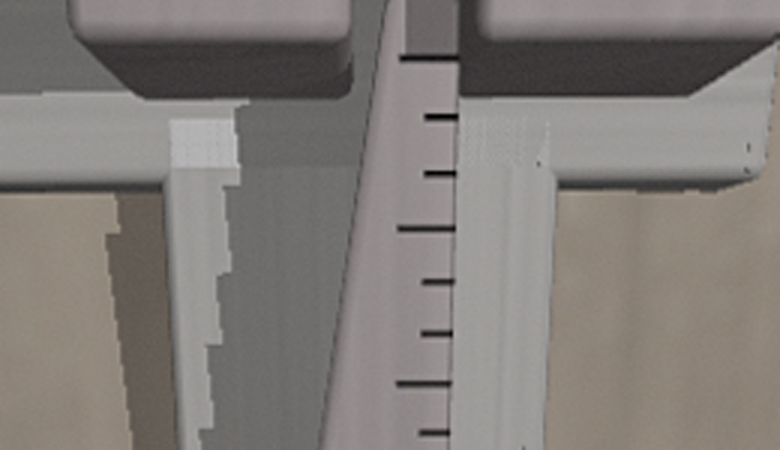

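The wedge is in the gap: the straight side is at crop u≈458 next to the fixed cheek, and the adjustable cheek corner is at u≈350. The gap looks like about 16–17 mm. I'm easing off downward and feeling for the fixed cheek sideways.

>>> carry_out(
  moves=[
    {"ax":0,"ay":0,"az":-0.002,"tx":0.005,"ty":0.0001,"tz":-0.0004,"gripper":0.8},
    {"ax":0,"ay":0,"az":0,"tx":0.005,"ty":0.0001,"tz":0,"gripper":0.8},
    {"ax":0,"ay":0,"az":0,"tx":0.005,"ty":0.0001,"tz":0,"gripper":0.8},
    {"ax":0,"ay":0,"az":0,"tx":0,"ty":0,"tz":0,"gripper":0.8},
  ],
)

```text
time_s: 9.0
ee_pos: [0.6532, -0.023, 0.0029]
tcp_rot: [-180.0, -0.0, 89.0]
ft_force: [0.8, 0.2, 2.3]
finger_gap: 0.271
gripper_force: 6.0
```

>>> carry_out(
  moves=[
    {"ax":0,"ay":0,"az":0,"tx":0,"ty":0.0004,"tz":0,"gripper":0.8},
    {"ax":0,"ay":0,"az":0,"tx":0,"ty":0,"tz":0,"gripper":0.8},
  ],
)

```text
time_s: 9.17
ee_pos: [0.6532, -0.023, 0.0029]
tcp_rot: [-179.9, -0.1, 89.0]
ft_force: [-2.0, 1.6, 3.9]
finger_gap: 0.271
gripper_force: 6.0
```

>>> carry_out(
  moves=[
    {"ax":0,"ay":0,"az":0,"tx":0,"ty":0.0004,"tz":0,"gripper":0.8},
    {"ax":0,"ay":0,"az":0,"tx":0,"ty":0,"tz":0,"gripper":0.8},
  ],
)

```text
time_s: 9.33
ee_pos: [0.6531, -0.023, 0.0029]
tcp_rot: [-179.9, -0.1, 89.0]
ft_force: [-3.0, 2.3, 6.7]
finger_gap: 0.268
gripper_force: 6.0
```

>>> carry_out(
  moves=[
    {"ax":0,"ay":0,"az":0,"tx":0,"ty":-0.0003,"tz":-0.0006,"gripper":0.8},
    {"ax":0,"ay":0,"az":0,"tx":0,"ty":0,"tz":0,"gripper":0.8},
  ],
)

```text
time_s: 9.5
ee_pos: [0.6532, -0.0235, 0.003]
tcp_rot: [-179.9, -0.0, 89.0]
ft_force: [0.5, 2.1, 0.0]
finger_gap: 0.273
gripper_force: 6.0
```

```bash
python3 - <<'E'
from lines import *
F=[];
for i in range(3):
    p,d,W,c=cloud("wrist"); s=readout.state(); F.append(np.r_[s["ft_force"],s["torque"]*10,s["ee_pos"]*100])
print(np.mean(F,0).round(2),s["tcp_rot"])
D=dict(W=W,p=p,ee=s["ee_pos"],rot=s["tcp_rot"],K=[c["fx"],c["fy"],c["cx"],c["cy"]],rv=c["rvec"],tv=c["tvec"]); np.savez("w7.npz",**D)
zu=.015; r=range(100,200)
rep(" bed right",edge(D,r,.009,.022,1,.015,(180,420)))
rep(" bed left",edge(D,r,.009,.022,-1,.015,(180,420)))
rep(" gauge straight",edge(D,r,zu+.015,zu+.032,1,zu+.024,(240,345)))
m=(W[...,2]>.03)&(W[...,2]<.048); m[:, :240]=0; m[:,345:]=0; m[210:]=0; m[:100]=0
P=W[m]; print("wedge z",np.median(P[:,2]),"plane",np.linalg.lstsq(np.c_[P[:,:2]-P[:,:2].mean(0),np.ones(len(P))],P[:,2],rcond=None)[0])
m=(W[...,2]>.045)&(W[...,2]<.052)&(W[...,1]>.072)&(W[...,1]<.1)
for lo,hi in ((.60,.66),(.662,.72)):
    k=m&(W[...,0]>lo)&(W[...,0]<hi); print("cheek top x range",np.percentile(W[k][:,0],[.5,99.5]))
k=(W[...,2]>.02)&(W[...,2]<.04)&(W[...,1]>.06)&(W[...,1]<.075); print("mouth y",np.median(W[k][:,1]))
E
```

```text
[ 4.200e-01  1.700e+00 -1.000e-01  1.800e+00  9.300e-01  4.000e-02
  6.532e+01 -2.370e+00  2.900e-01] [-1.79944176e+02 -1.11880661e-02  8.90067284e+01]
 bed right yaw 89.35246215363722 x at y=0.07: 0.6839  y=-.05: 0.6826 sd 0.00013133832342105716 100
 bed left yaw 89.32948380221333 x at y=0.07: 0.6289  y=-.05: 0.6275 sd 0.00013233352832142567 100
 gauge straight yaw 89.20220667222061 x at y=0.07: 0.6673  y=-.05: 0.6656 sd 0.00010977865334124598 100
wedge z 0.03832113086558714 plane [ 0.00315504 -0.00085649  0.03831295]
cheek top x range [0.6259424  0.65568374]
cheek top x range [0.66856981 0.70183959]
mouth y 0.06885084529717535
```

>>> carry_out(
  moves=[
    {"ax":0,"ay":0,"az":-0.0023,"tx":0.004,"ty":0.0004,"tz":0,"gripper":0.8},
    {"ax":0,"ay":0,"az":0,"tx":0.004,"ty":0.0004,"tz":0,"gripper":0.8},
    {"ax":0,"ay":0,"az":0,"tx":0,"ty":0,"tz":0,"gripper":0.8},
  ],
)

```text
time_s: 9.9
ee_pos: [0.6546, -0.0162, 0.0032]
tcp_rot: [-180.0, 0.1, 89.2]
ft_force: [-0.3, -2.1, -2.9]
finger_gap: 0.273
gripper_force: 6.0
```

>>> carry_out(
  moves=[
    {"ax":0,"ay":0,"az":0,"tx":0.004,"ty":0.0003,"tz":0,"gripper":0.8},
    {"ax":0,"ay":0,"az":0,"tx":0,"ty":0,"tz":0,"gripper":0.8},
  ],
)

```text
time_s: 10.07
ee_pos: [0.6547, -0.0133, 0.0033]
tcp_rot: [-180.0, 0.1, 89.2]
ft_force: [-0.4, -5.5, -2.6]
finger_gap: 0.273
gripper_force: 6.0
```

```bash
cat > chk.py <<'E'
from lines import *
F=[];
for i in range(3):
    p,d,W,c=cloud("wrist"); s=readout.state(); F.append(np.r_[s["ft_force"],s["torque"]*10,s["ee_pos"]*1000])
print(np.mean(F,0).round(2),s["tcp_rot"].round(2),s["finger_gap"])
D=dict(W=W,p=p,ee=s["ee_pos"],rot=s["tcp_rot"],K=[c["fx"],c["fy"],c["cx"],c["cy"]],rv=c["rvec"],tv=c["tvec"]); np.savez("chk.npz",**D)
cv2.imwrite("pics/chk.png",p)
zu=.015; r=range(125,200)
rep(" bed right",edge(D,r,.009,.022,1,.015,(180,420)))
rep(" gauge straight",edge(D,r,zu+.015,zu+.032,1,zu+.024,(240,345)))
m=(W[...,2]>.045)&(W[...,2]<.052)&(W[...,1]>.072)&(W[...,1]<.105)
for lo,hi in ((.60,.66),(.662,.72)):
    k=m&(W[...,0]>lo)&(W[...,0]<hi); print("cheek top x range",np.percentile(W[k][:,0],[.5,99.5]).round(4))
E
python3 chk.py
```

```text
[-3.3000e-01 -5.5000e+00 -1.7900e+00 -9.2500e+00  9.7000e-01  6.7000e-01
  6.5471e+02 -1.3300e+01  3.2700e+00] [-1.7996e+02  1.1000e-01  8.9170e+01] 0.2713119670395382
 bed right yaw 89.22692148835172 x at y=0.07: 0.6840  y=-.05: 0.6824 sd 0.00012937404491090822 75
 gauge straight yaw 89.57720025708355 x at y=0.07: 0.6682  y=-.05: 0.6674 sd 0.00010907819552547461 75
cheek top x range [0.6259 0.6558]
cheek top x range [0.6686 0.702 ]
```

Axial resistance has started (fy −5.5 N) with the gauge yawed about 0.3° out of line (89.58° against 89.3°). I'll back off 4 mm, straighten it and re-enter.

>>> carry_out(
  moves=[
    {"ax":0,"ay":0,"az":0,"tx":-0.004,"ty":0,"tz":0,"gripper":0.8},
    {"ax":0,"ay":0,"az":0.005,"tx":0,"ty":-0.0006,"tz":0,"gripper":0.8},
    {"ax":0,"ay":0,"az":0,"tx":0,"ty":0,"tz":0.0003,"gripper":0.8},
    {"ax":0,"ay":0,"az":0,"tx":0,"ty":0,"tz":0,"gripper":0.8},
  ],
)

```text
time_s: 10.55
ee_pos: [0.6541, -0.016, 0.0032]
tcp_rot: [-180.0, 0.0, 88.9]
ft_force: [-1.4, -1.2, -1.2]
finger_gap: 0.275
gripper_force: 6.0
```

```bash
python3 chk.py
```

```text
[-7.0000e-01 -1.3900e+00 -1.3400e+00 -2.4200e+00  2.1900e+00  6.5000e-01
  6.5416e+02 -1.5970e+01  3.2500e+00] [-1.7997e+02  1.0000e-02  8.8860e+01] 0.2732996012685431
 bed right yaw 89.3720674080661 x at y=0.07: 0.6839  y=-.05: 0.6826 sd 0.00012846761684926942 75
 gauge straight yaw 89.20130632993222 x at y=0.07: 0.6682  y=-.05: 0.6665 sd 0.00011675390956636951 75
cheek top x range [0.626  0.6557]
cheek top x range [0.6686 0.702 ]
```

View pics/chk.png

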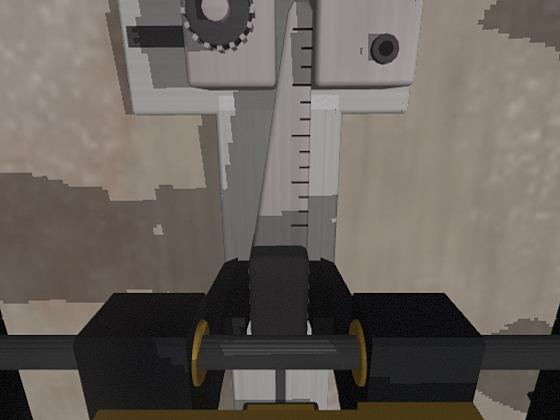

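The picture shows the gauge between the cheeks: the slope meets the adjustable cheek corner at about (276, 85), and the straight side is at u≈311 beside the fixed cheek at 315. No more pictures; numeric checks from here.

```bash
cat > gap.py <<'E'
from lines import *
def gap(D):
    W=D["W"]; k=(W[...,2]>.018)&(W[...,2]<.046)&(abs(W[...,1]-.0689)<.0025)
    A=W[k&(W[...,0]<.661)]; B=W[k&(W[...,0]>.661)&(W[...,2]>.039)]
    out=[]
    for z in (.02,.025,.03,.035,.04,.044):
        a=A[abs(A[:,2]-z)<.0025][:,0]; b=B[abs(B[:,2]-z)<.0025][:,0]
        out.append((z,round(1e3*a.max(),2) if len(a) else None,round(1e3*b.min(),2) if len(b) else None))
    print(out)
    c=edge(D,range(110,200),.03,.047,-1,.039,(240,345)); rep("slope",c); s=edge(D,range(110,200),.03,.047,1,.039,(240,345))
    print("wedge thickness at mouth %.2f mm -> tip depth %.1f"%(1e3*(np.polyval(s[0],.0689)-np.polyval(c[0],.0689)),6*(1e3*(np.polyval(s[0],.0689)-np.polyval(c[0],.0689))-8)),"slope x at mouth %.4f straight %.4f"%(np.polyval(c[0],.0689),np.polyval(s[0],.0689)))
    e=[]
    for u in range(262,302,4):
        v=np.where(W[200:262,u,2]>.0455)[0]
        if len(v): e.append(proj(D,np.array([float(u)]),np.array([200+v.min()-.5]),.051)[0])
    e=np.array(e); print("handle front y",np.median(e[:,1]).round(4),"-> tip y",(np.median(e[:,1])+.09).round(4),"ee y",D["ee"][1].round(4))
E
python3 -c "
from gap import *
for n in ('w6','w7','chk'): print(n); gap(dict(np.load(n+'.npz')))"
```

```text
w6
[(0.02, np.float64(655.53), None), (0.025, np.float64(655.55), None), (0.03, np.float64(655.56), None), (0.035, np.float64(660.71), None), (0.04, np.float64(661.0), np.float64(661.31)), (0.044, np.float64(655.28), np.float64(668.36))]
slope yaw 79.65739421420305 x at y=0.07: 0.6584  y=-.05: 0.6365 sd 0.00011142297342112722 90
wedge thickness at mouth 9.36 mm -> tip depth 8.2 slope x at mouth 0.6582 straight 0.6676
handle front y -0.0092 -> tip y 0.0808 ee y -0.0376
w7
[(0.02, np.float64(655.44), None), (0.025, np.float64(655.46), None), (0.03, np.float64(655.47), None), (0.035, np.float64(660.82), None), (0.04, np.float64(660.81), np.float64(661.09)), (0.044, np.float64(655.51), np.float64(668.35))]
slope yaw 79.7313250461931 x at y=0.07: 0.6557  y=-.05: 0.6340 sd 0.00011121287394323021 90
wedge thickness at mouth 11.75 mm -> tip depth 22.5 slope x at mouth 0.6555 straight 0.6673
handle front y 0.0049 -> tip y 0.0949 ee y -0.0238
chk
[(0.02, np.float64(655.2), None), (0.025, np.float64(655.27), None), (0.03, np.float64(655.31), None), (0.035, np.float64(660.84), None), (0.04, np.float64(660.83), np.float64(661.11)), (0.044, np.float64(655.46), np.float64(668.33))]
slope yaw 79.67901525021787 x at y=0.07: 0.6558  y=-.05: 0.6340 sd 0.00011057891094604247 90
wedge thickness at mouth 12.48 mm -> tip depth 26.9 slope x at mouth 0.6556 straight 0.6681
handle front y 0.0098 -> tip y 0.0998 ee y -0.016
```

Measured gap is about 12.8 mm (faces at x .6555 and .6683); the wedge at the mouth is now 12.5 mm, so 2–3 mm of travel remain. Advancing in small steps by feel.

>>> carry_out(
  moves=[
    {"ax":0,"ay":0,"az":-0.0012,"tx":0.0005,"ty":0.0001,"tz":0,"gripper":0.8},
    {"ax":0,"ay":0,"az":0,"tx":0.0005,"ty":0,"tz":0,"gripper":0.8},
    {"ax":0,"ay":0,"az":0,"tx":0,"ty":0,"tz":0,"gripper":0.8},
  ],
)

```text
time_s: 10.95
ee_pos: [0.6545, -0.0149, 0.0032]
tcp_rot: [-180.0, 0.0, 88.9]
ft_force: [-1.2, -2.3, -1.3]
finger_gap: 0.269
gripper_force: 6.0
```

>>> carry_out(
  moves=[
    {"ax":0,"ay":0,"az":0,"tx":0.0005,"ty":0,"tz":0,"gripper":0.8},
    {"ax":0,"ay":0,"az":0,"tx":0,"ty":0,"tz":0,"gripper":0.8},
  ],
)

```text
time_s: 11.12
ee_pos: [0.6545, -0.0145, 0.0032]
tcp_rot: [-180.0, 0.0, 88.9]
ft_force: [-1.1, -1.3, -1.8]
finger_gap: 0.274
gripper_force: 6.0
```

```bash
python3 chk.py; python3 -c "
from gap import *
gap(dict(np.load('chk.npz')))"
```

```text
[-5.4000e-01 -1.5000e+00 -1.3600e+00 -3.6300e+00  2.3600e+00  9.8000e-01
  6.5448e+02 -1.4520e+01  3.2600e+00] [-179.99    0.     88.92] 0.2703432245350371
 bed right yaw 89.23918029724467 x at y=0.07: 0.6840  y=-.05: 0.6824 sd 0.00013340050247132008 75
 gauge straight yaw 89.01111621663793 x at y=0.07: 0.6684  y=-.05: 0.6663 sd 0.00012057792549697831 75
cheek top x range [0.626  0.6557]
cheek top x range [0.6687 0.702 ]
[(0.02, np.float64(654.94), None), (0.025, np.float64(655.42), None), (0.03, np.float64(655.49), None), (0.035, np.float64(660.67), None), (0.04, np.float64(660.99), np.float64(661.67)), (0.044, np.float64(655.26), np.float64(668.32))]
slope yaw 79.77712955657246 x at y=0.07: 0.6557  y=-.05: 0.6340 sd 0.00011196101107112428 90
wedge thickness at mouth 12.81 mm -> tip depth 28.8 slope x at mouth 0.6555 straight 0.6683
handle front y 0.0111 -> tip y 0.1011 ee y -0.0145
```

>>> carry_out(
  moves=[
    {"ax":0,"ay":0,"az":0,"tx":0.0005,"ty":0,"tz":0,"gripper":0.8},
    {"ax":0,"ay":0,"az":0,"tx":0,"ty":0,"tz":0,"gripper":0.8},
  ],
)

```text
time_s: 11.43
ee_pos: [0.6545, -0.0142, 0.0033]
tcp_rot: [-180.0, 0.0, 88.9]
ft_force: [-0.5, -2.9, -2.6]
finger_gap: 0.273
gripper_force: 6.0
```

>>> carry_out(
  moves=[
    {"ax":0,"ay":0,"az":0,"tx":0.0005,"ty":0,"tz":0,"gripper":0.8},
    {"ax":0,"ay":0,"az":0,"tx":0,"ty":0,"tz":0,"gripper":0.8},
  ],
)

```text
time_s: 11.6
ee_pos: [0.6545, -0.0139, 0.0033]
tcp_rot: [-180.0, 0.0, 88.9]
ft_force: [-1.6, -4.5, -2.8]
finger_gap: 0.274
gripper_force: 6.0
```

```bash
python3 chk.py; python3 -c "
from gap import *
gap(dict(np.load('chk.npz')))"
```

```text
[ -1.1   -4.73  -1.73  -8.47   1.8    1.39 654.54 -13.96   3.29] [-1.800e+02  3.000e-02  8.892e+01] 0.27228209433969086
 bed right yaw 89.29602732011789 x at y=0.07: 0.6840  y=-.05: 0.6825 sd 0.00013113761877672932 75
 gauge straight yaw 89.11700686736842 x at y=0.07: 0.6684  y=-.05: 0.6665 sd 0.00011721591704762845 75
cheek top x range [0.626  0.6558]
cheek top x range [0.6686 0.702 ]
[(0.02, np.float64(655.43), None), (0.025, np.float64(655.49), None), (0.03, np.float64(655.56), None), (0.035, np.float64(660.73), None), (0.04, np.float64(660.7), np.float64(661.01)), (0.044, np.float64(655.34), np.float64(668.35))]
slope yaw 79.83136448851505 x at y=0.07: 0.6556  y=-.05: 0.6341 sd 0.00011143692080630242 89
wedge thickness at mouth 12.92 mm -> tip depth 29.5 slope x at mouth 0.6554 straight 0.6683
handle front y 0.0118 -> tip y 0.1018 ee y -0.014
```

Snug: fy climbed −1.5 → −2.9 → −4.7 N over the last two half-millimetre steps, with the adjustable cheek unmoved (x .6555) and both faces in contact. Releasing gently and lifting.

>>> carry_out(
  moves=[
    {"ax":0,"ay":0,"az":0,"tx":0,"ty":0,"tz":0,"gripper":-0.2},
    {"ax":0,"ay":0,"az":0,"tx":0,"ty":0,"tz":0,"gripper":-0.2},
    {"ax":0,"ay":0,"az":0,"tx":0,"ty":0,"tz":0,"gripper":-0.2},
    {"ax":0,"ay":0,"az":0,"tx":0,"ty":0,"tz":0,"gripper":-0.2},
  ],
)

```text
time_s: 12.08
ee_pos: [0.6552, -0.0129, 0.0038]
tcp_rot: [179.9, -0.0, 88.9]
ft_force: [0.1, 1.0, 0.2]
finger_gap: 0.555
gripper_force: 0.0
```

>>> carry_out(
  moves=[
    {"ax":0,"ay":0,"az":-0.0066,"tx":0,"ty":0,"tz":-0.01,"gripper":-0.2},
    {"ax":0,"ay":0,"az":0,"tx":0,"ty":0,"tz":-0.025,"gripper":-0.2},
    {"ax":0,"ay":0,"az":0,"tx":0,"ty":0,"tz":-0.025,"gripper":-0.2},
    {"ax":0,"ay":0,"az":0,"tx":0,"ty":0,"tz":0,"gripper":-0.2},
    {"ax":0,"ay":0,"az":0,"tx":0,"ty":0,"tz":0,"gripper":-0.2},
  ],
)

```text
time_s: 12.5
ee_pos: [0.6569, -0.0134, 0.0664]
tcp_rot: [179.7, 0.0, 89.3]
ft_force: [0.2, -0.4, -0.4]
finger_gap: 0.603
gripper_force: 0.0
```

```bash
python3 - <<'E'
from gap import *
p,d,W,c=cloud("wrist"); s=readout.state(); print(s["ee_pos"],s["tcp_rot"],s["ft_force"].round(1))
D=dict(W=W,p=p,ee=s["ee_pos"],rot=s["tcp_rot"],K=[c["fx"],c["fy"],c["cx"],c["cy"]],rv=c["rvec"],tv=c["tvec"]); np.savez("w9.npz",**D)
r=range(115,190)
rep("bed right",edge(D,r,.009,.022,1,.015,(180,420))); rep("straight",edge(D,r,.03,.046,1,.039,(240,345)))
gap(D)
delta(.6539,-.1205,.075,89.3)
E
```

```text
[ 0.6552707  -0.01333103  0.06449064] [ 1.79879777e+02 -4.84464344e-03  8.93080520e+01] [-0.2 -0.5 -0.1]
bed right yaw 89.21369270482124 x at y=0.07: 0.6842  y=-.05: 0.6825 sd 0.00018983639088574944 73
straight yaw 89.26190657853702 x at y=0.07: 0.6683  y=-.05: 0.6668 sd 0.00016543322398089255 75
[(0.02, np.float64(653.25), None), (0.025, None, None), (0.03, np.float64(655.16), None), (0.035, np.float64(660.69), None), (0.04, np.float64(660.7), np.float64(661.2)), (0.044, np.float64(655.36), np.float64(668.54))]
slope yaw 79.83682669143703 x at y=0.07: 0.6556  y=-.05: 0.6341 sd 0.00016487489738555925 90
wedge thickness at mouth 12.85 mm -> tip depth 29.1 slope x at mouth 0.6554 straight 0.6683
handle front y 0.0107 -> tip y 0.1007 ee y -0.0133
shift [-1.072e-01 -1.000e-04 -1.050e-02] turn [ 0.0021 -0.0001  0.0001] t 12.55
```

The gauge stayed snug and flush (89.26° against 89.3°, thickness at mouth 12.85 mm). On to the stop.

>>> carry_out(
  moves=[
    {"ax":0,"ay":0,"az":0,"tx":-0.036,"ty":-0.0005,"tz":0,"gripper":-0.2},
    {"ax":0,"ay":0,"az":0,"tx":-0.036,"ty":0,"tz":0,"gripper":-0.2},
    {"ax":0,"ay":0,"az":0,"tx":-0.035,"ty":0,"tz":0,"gripper":-0.2},
    {"ax":0,"ay":0,"az":0,"tx":0,"ty":0,"tz":0,"gripper":-0.2},
    {"ax":0,"ay":0,"az":0,"tx":0,"ty":0,"tz":0,"gripper":-0.2},
  ],
)

```text
time_s: 12.97
ee_pos: [0.6514, -0.1219, 0.0616]
tcp_rot: [-179.9, -0.0, 89.1]
ft_force: [0.2, 1.1, 0.4]
finger_gap: 0.6
gripper_force: 0.0
```

```bash
python3 - <<'E'
from gap import *
p,d,W,c=cloud("wrist"); s=readout.state(); print(s["ee_pos"],s["tcp_rot"])
D=dict(W=W,p=p,ee=s["ee_pos"],rot=s["tcp_rot"],K=[c["fx"],c["fy"],c["cx"],c["cy"]],rv=c["rvec"],tv=c["tvec"]); np.savez("w10.npz",**D)
m=(abs(W[...,0]-.655)<.03)&(W[...,1]<-.06)&(W[...,1]>-.15)
for lo,hi in ((.028,.04),(.069,.078),(.04,.069)):
    k=m&(W[...,2]>lo)&(W[...,2]<hi); P=W[k]
    if len(P): print((lo,hi),len(P),"x",np.percentile(P[:,0],[1,99]).round(4),"y",np.percentile(P[:,1],[1,50,99]).round(4))
k=(abs(W[...,0]-.655)<.012)&(W[...,2]>.045)&(W[...,2]<.056)&(W[...,1]>-.06)&(W[...,1]<.03); print("handle y",np.percentile(W[k][:,1],[.5,99.5]).round(4))
E
```

```text
[ 0.65148827 -0.12061576  0.0617217 ] [-1.79849050e+02 -6.48867977e-02  8.91909256e+01]
(0.028, 0.04) 2389 x [0.6325 0.6755] y [-0.131  -0.1106 -0.1016]
(0.069, 0.078) 1314 x [0.6434 0.6644] y [-0.1289 -0.1196 -0.1122]
(0.04, 0.069) 845 x [0.6428 0.6652] y [-0.1253 -0.1123 -0.1116]
handle y [-0.0407  0.0026]
```

>>> carry_out(
  moves=[
    {"ax":0,"ay":0,"az":0,"tx":0,"ty":0.0015,"tz":0.02,"gripper":-0.2},
    {"ax":0,"ay":0,"az":0,"tx":0,"ty":0,"tz":0.015,"gripper":-0.2},
    {"ax":0,"ay":0,"az":0,"tx":0,"ty":0,"tz":0.006,"gripper":-0.2},
    {"ax":0,"ay":0,"az":0,"tx":0,"ty":0,"tz":0,"gripper":-0.2},
  ],
)

```text
time_s: 13.35
ee_pos: [0.6514, -0.1187, 0.0188]
tcp_rot: [-179.6, -0.1, 89.4]
ft_force: [-0.3, 0.4, -0.4]
finger_gap: 0.599
gripper_force: 0.0
```

>>> carry_out(
  moves=[
    {"ax":0,"ay":0,"az":0,"tx":0,"ty":0,"tz":0,"gripper":0.8},
    {"ax":0,"ay":0,"az":0,"tx":0,"ty":0,"tz":0,"gripper":0.8},
    {"ax":0,"ay":0,"az":0,"tx":0,"ty":0,"tz":0,"gripper":0.8},
    {"ax":0,"ay":0,"az":0,"tx":0,"ty":0,"tz":0,"gripper":0.8},
    {"ax":0,"ay":0,"az":0,"tx":0,"ty":0,"tz":0,"gripper":0.8},
  ],
  force=6,
)

```text
time_s: 13.77
ee_pos: [0.6531, -0.1205, 0.023]
tcp_rot: [-179.8, 0.0, 89.3]
ft_force: [-8.8, -0.4, 8.4]
finger_gap: 0.253
gripper_force: 6.5
```

>>> carry_out(
  moves=[
    {"ax":0,"ay":0,"az":0,"tx":0,"ty":-0.001,"tz":-0.0015,"gripper":0.8},
    {"ax":0,"ay":0,"az":0,"tx":0,"ty":0,"tz":0,"gripper":0.8},
    {"ax":0,"ay":0,"az":0,"tx":0,"ty":0,"tz":0,"gripper":0.8},
  ],
)

```text
time_s: 14.02
ee_pos: [0.6531, -0.1205, 0.0236]
tcp_rot: [180.0, -0.0, 89.3]
ft_force: [0.6, 0.2, -3.4]
finger_gap: 0.247
gripper_force: 6.0
```

>>> carry_out(
  moves=[
    {"ax":0,"ay":0,"az":0,"tx":0.012,"ty":0,"tz":0.0005,"gripper":0.8},
    {"ax":0,"ay":0,"az":0,"tx":0.014,"ty":0,"tz":0,"gripper":0.8},
    {"ax":0,"ay":0,"az":0,"tx":0.014,"ty":0,"tz":0,"gripper":0.8},
    {"ax":0,"ay":0,"az":0,"tx":0.012,"ty":0,"tz":0,"gripper":0.8},
    {"ax":0,"ay":0,"az":0,"tx":0,"ty":0,"tz":0,"gripper":0.8},
  ],
)

```text
time_s: 14.43
ee_pos: [0.6539, -0.0648, 0.0235]
tcp_rot: [-180.0, -0.1, 89.4]
ft_force: [-0.9, 2.5, -0.2]
finger_gap: 0.249
gripper_force: 6.0
```

```bash
cat > st.py <<'E'
from gap import *
F=[]
for i in range(3):
    p,d,W,c=cloud("wrist"); s=readout.state(); F.append(s["ft_force"])
print(s["ee_pos"].round(4),s["tcp_rot"].round(2),np.mean(F,0).round(2),s["finger_gap"])
k=(abs(W[...,0]-.655)<.012)&(W[...,2]>.045)&(W[...,2]<.056)&(W[...,1]>-.06)&(W[...,1]<.03); print("handle y",np.percentile(W[k][:,1],[.5,99.5]).round(4))
for x0 in (.636,.672):
    k=(abs(W[...,0]-x0)<.003)&(W[...,2]>.028)&(W[...,2]<.040)&(W[...,1]<.0); 
    if k.sum(): print("stop top",x0,k.sum(),np.percentile(W[k][:,1],[2,99]).round(4))
E
python3 st.py
```

```text
[ 0.6539 -0.0668  0.0235] [-1.7999e+02 -6.0000e-02  8.9360e+01] [-0.82  2.11  0.73] 0.2496206761244468
handle y [-0.0587  0.009 ]
stop top 0.636 340 [-0.0614 -0.0471]
stop top 0.672 376 [-0.0617 -0.0475]
```

>>> carry_out(
  moves=[
    {"ax":0,"ay":0,"az":0,"tx":0.0025,"ty":0,"tz":0,"gripper":0.8},
    {"ax":0,"ay":0,"az":0,"tx":0.0025,"ty":0,"tz":0,"gripper":0.8},
    {"ax":0,"ay":0,"az":0,"tx":0,"ty":0,"tz":0,"gripper":0.8},
  ],
  force=4,
)

```text
time_s: 14.83
ee_pos: [0.6539, -0.0638, 0.0235]
tcp_rot: [-180.0, 0.0, 89.3]
ft_force: [-2.1, -0.8, 1.2]
finger_gap: 0.248
gripper_force: 4.0
```

>>> carry_out(
  moves=[
    {"ax":0,"ay":0,"az":0,"tx":0.0007,"ty":0,"tz":0,"gripper":0.8},
    {"ax":0,"ay":0,"az":0,"tx":0,"ty":0,"tz":0,"gripper":0.8},
  ],
)

```text
time_s: 15.0
ee_pos: [0.6539, -0.0633, 0.0235]
tcp_rot: [-180.0, 0.0, 89.3]
ft_force: [-2.4, -1.3, 2.6]
finger_gap: 0.246
gripper_force: 4.0
```

```bash
python3 st.py
```

```text
[ 0.654  -0.0632  0.0235] [1.800e+02 2.000e-02 8.928e+01] [-2.17 -1.81  2.73] 0.246671539203887
handle y [-0.0559  0.009 ]
stop top 0.636 339 [-0.0584 -0.0442]
stop top 0.672 372 [-0.0589 -0.0445]
```

>>> carry_out(
  moves=[
    {"ax":0,"ay":0,"az":0,"tx":0.001,"ty":0,"tz":-0.0003,"gripper":0.8},
    {"ax":0,"ay":0,"az":0,"tx":0.001,"ty":0,"tz":0,"gripper":0.8},
    {"ax":0,"ay":0,"az":0,"tx":0,"ty":0,"tz":0,"gripper":0.8},
  ],
)

```text
time_s: 15.4
ee_pos: [0.654, -0.0606, 0.0235]
tcp_rot: [180.0, -0.0, 89.3]
ft_force: [-1.3, -2.1, 0.7]
finger_gap: 0.247
gripper_force: 4.0
```

>>> carry_out(
  moves=[
    {"ax":0,"ay":0,"az":0,"tx":0.0006,"ty":0,"tz":0,"gripper":0.8},
    {"ax":0,"ay":0,"az":0,"tx":0,"ty":0,"tz":0,"gripper":0.8},
  ],
)

```text
time_s: 15.57
ee_pos: [0.6539, -0.0601, 0.0235]
tcp_rot: [-180.0, -0.0, 89.3]
ft_force: [-1.8, -0.9, 0.3]
finger_gap: 0.251
gripper_force: 4.0
```

>>> carry_out(
  moves=[
    {"ax":0,"ay":0,"az":0,"tx":0.0005,"ty":0,"tz":0,"gripper":0.8},
    {"ax":0,"ay":0,"az":0,"tx":0,"ty":0,"tz":0,"gripper":0.8},
  ],
)

```text
time_s: 15.73
ee_pos: [0.654, -0.0595, 0.0235]
tcp_rot: [-180.0, -0.0, 89.3]
ft_force: [-1.3, -1.2, 1.1]
finger_gap: 0.25
gripper_force: 4.0
```

```bash
python3 st.py
```

```text
[ 0.654  -0.0596  0.0235] [-1.7999e+02 -1.0000e-02  8.9290e+01] [-1.95 -1.44  0.62] 0.24982054188470412
handle y [-0.0522  0.009 ]
stop top 0.636 334 [-0.0547 -0.0405]
stop top 0.672 374 [-0.0552 -0.0407]
```

>>> carry_out(
  moves=[
    {"ax":0,"ay":0,"az":0,"tx":0.0004,"ty":0,"tz":0,"gripper":0.8},
    {"ax":0,"ay":0,"az":0,"tx":0,"ty":0,"tz":0,"gripper":0.8},
  ],
)

```text
time_s: 16.05
ee_pos: [0.654, -0.0592, 0.0235]
tcp_rot: [-180.0, 0.0, 89.3]
ft_force: [-1.3, -1.2, 0.3]
finger_gap: 0.245
gripper_force: 4.0
```

>>> carry_out(
  moves=[
    {"ax":0,"ay":0,"az":0,"tx":0.0004,"ty":0,"tz":0,"gripper":0.8},
    {"ax":0,"ay":0,"az":0,"tx":0,"ty":0,"tz":0,"gripper":0.8},
  ],
)

```text
time_s: 16.22
ee_pos: [0.654, -0.0591, 0.0235]
tcp_rot: [-180.0, 0.0, 89.3]
ft_force: [-1.6, -2.6, -0.6]
finger_gap: 0.249
gripper_force: 4.0
```

```bash
python3 st.py; python3 - <<'E'
from gap import *
z=dict(np.load("w9.npz")); W=z["W"]
k=(abs(W[...,0]-.655)<.01)&(W[...,2]>.047)&(W[...,2]<.056)&(W[...,1]>-.06)&(W[...,1]<.03); print("w9 handle y",np.percentile(W[k][:,1],[.5,99.5]).round(4))
E
```

```text
[ 0.654  -0.059   0.0235] [-1.800e+02  1.000e-02  8.929e+01] [-0.81 -2.64 -0.67] 0.24920824821653811
handle y [-0.0517  0.0091]
stop top 0.636 341 [-0.0542 -0.04  ]
stop top 0.672 372 [-0.0546 -0.0404]
w9 handle y [-0.0391  0.0091]
```

>>> carry_out(
  moves=[
    {"ax":0,"ay":0,"az":0,"tx":0.0003,"ty":0,"tz":0,"gripper":0.8},
    {"ax":0,"ay":0,"az":0,"tx":0,"ty":0,"tz":0,"gripper":0.8},
  ],
)

```text
time_s: 16.53
ee_pos: [0.654, -0.059, 0.0235]
tcp_rot: [180.0, 0.0, 89.3]
ft_force: [-0.4, -4.4, -1.0]
finger_gap: 0.248
gripper_force: 4.0
```

```bash
python3 st.py
```

```text
[ 0.654  -0.0591  0.0235] [-1.80e+02  3.00e-02  8.93e+01] [-0.91 -5.14 -0.98] 0.25194416822272087
handle y [-0.0517  0.0091]
stop top 0.636 336 [-0.0542 -0.04  ]
stop top 0.672 371 [-0.0547 -0.0403]
```

Stop contact is firm: fy −1.4 → −2.6 → −5.1 N with no further motion, and the handle front hasn't moved. Releasing and clearing.

>>> carry_out(
  moves=[
    {"ax":0,"ay":0,"az":0,"tx":0,"ty":0,"tz":0,"gripper":-0.2},
    {"ax":0,"ay":0,"az":0,"tx":0,"ty":0,"tz":0,"gripper":-0.2},
    {"ax":0,"ay":0,"az":0,"tx":0,"ty":0,"tz":0,"gripper":-0.2},
    {"ax":0,"ay":0,"az":0,"tx":0,"ty":0,"tz":0,"gripper":-0.2},
  ],
)

```text
time_s: 17.02
ee_pos: [0.6545, -0.058, 0.0239]
tcp_rot: [180.0, -0.0, 89.3]
ft_force: [-0.5, 0.4, -0.0]
finger_gap: 0.523
gripper_force: 0.0
```

>>> carry_out(
  moves=[
    {"ax":0,"ay":0,"az":0,"tx":0,"ty":0,"tz":-0.01,"gripper":-0.2},
    {"ax":0,"ay":0,"az":0,"tx":0,"ty":0,"tz":-0.03,"gripper":-0.2},
    {"ax":0,"ay":0,"az":0,"tx":0,"ty":0,"tz":-0.04,"gripper":-0.2},
    {"ax":0,"ay":0,"az":0,"tx":0,"ty":0,"tz":-0.03,"gripper":-0.2},
    {"ax":0,"ay":0,"az":0,"tx":0,"ty":0,"tz":0,"gripper":-0.2},
  ],
)

```text
time_s: 17.43
ee_pos: [0.6596, -0.059, 0.1434]
tcp_rot: [179.2, 0.1, 89.3]
ft_force: [0.8, -0.2, 1.2]
finger_gap: 0.606
gripper_force: 0.0
```

```bash
python3 - <<'E'
from gap import *
p,d,W,c=cloud("wrist"); s=readout.state(); print(s["ee_pos"],s["time_s"],s["ft_force"].round(1))
D=dict(W=W,p=p,ee=s["ee_pos"],rot=s["tcp_rot"],K=[c["fx"],c["fy"],c["cx"],c["cy"]],rv=c["rvec"],tv=c["tvec"]); np.savez("w12.npz",**D)
r=range(130,215)
def h(lo,hi,x0,w,y0,y1):
    k=(abs(W[...,0]-x0)<w)&(W[...,2]>lo)&(W[...,2]<hi)&(W[...,1]>y0)&(W[...,1]<y1); return np.percentile(W[k][:,1],[.5,99.5]).round(4) if k.sum()>20 else k.sum()
print("handle",h(.047,.056,.655,.009,-.055,.03),"stop",h(.028,.04,.638,.004,-.09,-.02),h(.028,.04,.671,.003,-.09,-.02),"stop grip",h(.068,.078,.654,.009,-.09,-.03))
rep("bed right",edge(D,range(100,160),.009,.022,1,.015,(180,420)))
for a,b in ((.02,.06),):
  for v0,v1 in ((60,110),(100,150)):
    try:
      c1=edge(D,range(v0,v1),.03,.047,-1,.039,(250,345)); c2=edge(D,range(v0,v1),.03,.047,1,.039,(250,345)); rep("slope",c1); rep("straight",c2)
    except Exception as e: print(e)
m=(W[...,2]>.045)&(W[...,2]<.052)&(W[...,1]>.072)&(W[...,1]<.105)
for lo,hi in ((.60,.66),(.662,.72)):
    k=m&(W[...,0]>lo)&(W[...,0]<hi); print("cheek top x",np.percentile(W[k][:,0],[.5,99.5]).round(4) if k.sum() else None)
E
```

```text
[ 0.65804739 -0.05882363  0.1401437 ] 17.4833 [-0.6 -0.5 -0.2]
handle [-0.0512  0.009 ] stop [-0.0701 -0.0402] [-0.0707 -0.0407] stop grip [-0.068  -0.0508]
bed right yaw 89.32071902461216 x at y=0.07: 0.6841  y=-.05: 0.6827 sd 0.0002753492826394471 59
slope yaw 79.69526079803096 x at y=0.07: 0.6557  y=-.05: 0.6339 sd 0.00021147718917792548 50
straight yaw 87.96142422269001 x at y=0.07: 0.6692  y=-.05: 0.6649 sd 0.0002044471792360297 49
slope yaw 80.60085108451213 x at y=0.07: 0.6549  y=-.05: 0.6350 sd 0.000213075121584769 20
straight yaw 89.69591275960863 x at y=0.07: 0.6677  y=-.05: 0.6671 sd 1.115760330918746e-16 20
cheek top x [0.6259 0.6556]
cheek top x [0.6685 0.7023]
```

```bash
python3 -c "
from bench import order
print(order.close_job())"
```

```text
the job is handed in; nothing more can be done
None
```

The gauge sits snug between the cheeks (gap about 12.8 mm, adjustable cheek not seen to move), the sliding stop is up against its handle end, and the job was handed in at 17.5 s with the robot clear; no verdict came back.

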